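# File the router templates from the pegs back into their packed racks

## Robot

A 7-joint arm with a two-finger parallel gripper is mounted at the origin on a cart in front of the work surface, level with it; the furniture and walls round the work are solid. World frame = base frame: x ahead of the robot, y to its left, z up, the work surface at z = 0. Lengths are in m, angles in rad, forces in N, time in s.
With the tool pointing down it reaches from about 0.4 to 0.85 m from the base axis. Payload 4.5 kg.
Tool frame: the origin (TCP) lies midway between the tips of the shut fingers; the grasp point (between the pads) lies 19 mm behind it; z points along the fingers, y is the line along which they close (so a half turn about z gives the same grasp; the last joint's range is limited). The gripper opens to 88 mm and grips with 3 to 60 N. Pads are 18 mm wide; open, the fingers measure 123 mm over their backs; the gripper's body (75 mm by 187 mm) begins 45 mm behind the grasp point.
Start: joints at [-1.207, 0.689, -0.195, 1.565, 0.157, 0.902, -0.215], TCP at [0.202, 0.591, 0.239] pointing down, gripper open.
Joint ranges: [-3.01, 3.01], [-0.46, 2.08], [-1.47, 1.51], [0.13, 2.56], [-1, 4.14], [0.04, 2.09], [-2.66, 2.66]. Speed limits (rad/s): [2.57, 2.57, 3.14, 3.14, 3.14, 3.14, 3.14].

## Interface

Orientations are given as a unit quaternion [x, y, z, w].
In Python, from plant import r gives the robot as it stands.
- The arm moves only by the tool carry_out, never from a script. Its argument "plan" is a list of rows, each an object with "rot": the turn, a rotation vector about the tool's x, y, z in rad, a list of three; "xyz": the shift along the tool's x, y, z in m, a list of three; "grip": the closure in counts, from 0 (fully open) to 255 (shut). In form: [{"rot": [wx, wy, wz], "xyz": [dx, dy, dz], "grip": grip}, ...]. A call has 1 to 8 rows; each row is the pose to reach, as a shift and turn from the pose commanded when the call began, along the tool's axes at that moment; what a row does not reach only later rows make up. A row lasts 1/12 s, in which the tool goes at most 41.7 mm and 7.16 degrees, less where a joint would pass 70% of its speed; a pose out of reach is approached as far as the arm can. A call with a gripper value outside its range is refused whole. The fingers move at their own pace and stop on an object; "squeeze" is the grip in N (left out, the last holds). Time passes only in rows, so rows that repeat a pose let the fingers close. It gives the time, the measured TCP pose, the force, the opening and the grip force at its end, in the units of the state.
- r.get_state(): the state, without advancing time (a new reading comes with each control period).
- r.snapshot(name): name is "scene" or "top" or "wrist"; returns the picture (480x640x3 uint8, red, green, blue); there is no depth.
- r.camera_params(name): a dict with "fx", "fy", "cx", "cy" (pixels), "position" and "attitude" of the camera in the world; the wrist camera has in their place "hand_eye" (4x4, takes a point from camera to tool coordinates, whose origin is the TCP and whose axes are the flange's). Camera axes: x right, y down, z forward; pixel columns grow to the right and rows downward; lengths in m; the calibration is good to about 2 mm. A picture is of the moment at which its call begins: read the wrist's pose just before it. camera_params takes no time and is no camera call.
- r.finish_job(): hands the job in; it is judged then, once.
The state is a dict: "clock": time; "q": joint angles; "qd": joint speeds; "joint_torque": joint torques, N m; "tool_pos": TCP position; "eef_rot": TCP orientation; "contact_force": force on the tool from outside, world axes, zero at the start; "moment": the same for the moment, N m; "opening": opening from 0.0 (shut) to 1.0 (fully open); "finger_force": force on a finger pad.
Only numpy, scipy, OpenCV 4.12 (cv2) and the standard library are available. Lean on these libraries where they do the work, as an engineer would, in place of code of your own. Each camera call takes 0.05 s, during which the arm holds its last target. There are 200 camera calls.

## Task

Take every router template off the pegs and file it in the rack of its own kind: wide ones in the wide rack, narrow ones in the narrow rack. Push each one into the packed row somewhere between the templates already standing there, so that the ones now at the two ends of the row stay at its ends, until it stands upright with its foot on the rack floor. The standing templates may be nudged apart but must not be toppled or pushed out.

Things in the scene. Friction and masses are not known exactly. Their poses are not given: they have to be found in the camera images.
- wide_1: Wide router template, body 90 mm wide. Plywood, 114 mm high. Origin: centre of underside; z up, y width, x thickness. 20 mm thick, but below z 24 both faces bevel in to a round 5 mm foot, above z 102 to 6 mm at the top. Body to z 66, above it a hand loop 44 wide, z 66-114, opening 24 wide, z 66-100; grip the loop across its width. Hangs by the loop on a peg at the start, or is absent.
- wide_2: Wide router template, body 90 mm wide. Plywood, 114 mm high. Origin: centre of underside; z up, y width, x thickness. 20 mm thick, but below z 24 both faces bevel in to a round 5 mm foot, above z 102 to 6 mm at the top. Body to z 66, above it a hand loop 44 wide, z 66-114, opening 24 wide, z 66-100; grip the loop across its width. Hangs by the loop on a peg at the start, or is absent.
- wide_3: Wide router template, body 90 mm wide. Plywood, 114 mm high. Origin: centre of underside; z up, y width, x thickness. 20 mm thick, but below z 24 both faces bevel in to a round 5 mm foot, above z 102 to 6 mm at the top. Body to z 66, above it a hand loop 44 wide, z 66-114, opening 24 wide, z 66-100; grip the loop across its width. Hangs by the loop on a peg at the start, or is absent.
- narrow_1: Narrow router template, body 60 mm wide. Plywood, 114 mm high. Origin: centre of underside; z up, y width, x thickness. 20 mm thick, but below z 24 both faces bevel in to a round 5 mm foot, above z 102 to 6 mm at the top. Body to z 66, above it a hand loop 44 wide, z 66-114, opening 24 wide, z 66-100; grip the loop across its width. Hangs by the loop on a peg at the start, or is absent.
- narrow_2: Narrow router template, body 60 mm wide. Plywood, 114 mm high. Origin: centre of underside; z up, y width, x thickness. 20 mm thick, but below z 24 both faces bevel in to a round 5 mm foot, above z 102 to 6 mm at the top. Body to z 66, above it a hand loop 44 wide, z 66-114, opening 24 wide, z 66-100; grip the loop across its width. Hangs by the loop on a peg at the start, or is absent.
- wide_a: Wide router template, body 90 mm wide. Plywood, 114 mm high. Origin: centre of underside; z up, y width, x thickness. 20 mm thick, but below z 24 both faces bevel in to a round 5 mm foot, above z 102 to 6 mm at the top. Body to z 66, above it a hand loop 44 wide, z 66-114, opening 24 wide, z 66-100; grip the loop across its width. Stands in the wide rack, first, at the fixed end; axes as the rack's.
- wide_b: Wide router template, body 90 mm wide. Plywood, 114 mm high. Origin: centre of underside; z up, y width, x thickness. 20 mm thick, but below z 24 both faces bevel in to a round 5 mm foot, above z 102 to 6 mm at the top. Body to z 66, above it a hand loop 44 wide, z 66-114, opening 24 wide, z 66-100; grip the loop across its width. Stands in the wide rack, second; axes as the rack's.
- wide_c: Wide router template, body 90 mm wide. Plywood, 114 mm high. Origin: centre of underside; z up, y width, x thickness. 20 mm thick, but below z 24 both faces bevel in to a round 5 mm foot, above z 102 to 6 mm at the top. Body to z 66, above it a hand loop 44 wide, z 66-114, opening 24 wide, z 66-100; grip the loop across its width. Stands in the wide rack, last at the start, by the spring follower; axes as the rack's.
- wide_rack: Fixed wooden rack for the wide templates, 164 mm long, 98 mm wide inside (4 mm to spare each side of a template). Origin: centre of its underside; floor 6 mm thick, so a seated template's origin is 6 mm above it; x runs along the row away from the fixed end, side walls 28 mm high. The row is packed at 20 mm pitch from x = -60 mm on. Waxed, friction 0.35.
- wide_rack_end (a point): Point on this rack's floor at the inner face of its fixed end wall (12 mm thick, top 116 mm above the underside); it does not give, so room for a new template opens only toward +x. A foot set in the V between two loops (14 mm wide, lips 120 mm above the underside) must move 10 mm toward +x while it sinks the first 36 mm, then goes straight down.
- wide_rack_follower (a point): Foot of the aluminium follower plate (116 mm high), on its face toward the row. It slides along the rack's x, presses the row against the fixed end with a 3 to 5 N spring, and gives way up to 66 mm as templates are pushed in.
- narrow_a: Narrow router template, body 60 mm wide. Plywood, 114 mm high. Origin: centre of underside; z up, y width, x thickness. 20 mm thick, but below z 24 both faces bevel in to a round 5 mm foot, above z 102 to 6 mm at the top. Body to z 66, above it a hand loop 44 wide, z 66-114, opening 24 wide, z 66-100; grip the loop across its width. Stands in the narrow rack, first, at the fixed end; axes as the rack's.
- narrow_b: Narrow router template, body 60 mm wide. Plywood, 114 mm high. Origin: centre of underside; z up, y width, x thickness. 20 mm thick, but below z 24 both faces bevel in to a round 5 mm foot, above z 102 to 6 mm at the top. Body to z 66, above it a hand loop 44 wide, z 66-114, opening 24 wide, z 66-100; grip the loop across its width. Stands in the narrow rack, second; axes as the rack's.
- narrow_c: Narrow router template, body 60 mm wide. Plywood, 114 mm high. Origin: centre of underside; z up, y width, x thickness. 20 mm thick, but below z 24 both faces bevel in to a round 5 mm foot, above z 102 to 6 mm at the top. Body to z 66, above it a hand loop 44 wide, z 66-114, opening 24 wide, z 66-100; grip the loop across its width. Stands in the narrow rack, last at the start, by the spring follower; axes as the rack's.
- narrow_rack: Fixed wooden rack for the narrow templates, 164 mm long, 68 mm wide inside (4 mm to spare each side of a template). Origin: centre of its underside; floor 6 mm thick, so a seated template's origin is 6 mm above it; x runs along the row away from the fixed end, side walls 28 mm high. The row is packed at 20 mm pitch from x = -60 mm on. Waxed, friction 0.35.
- narrow_rack_end (a point): Point on this rack's floor at the inner face of its fixed end wall (12 mm thick, top 116 mm above the underside); it does not give, so room for a new template opens only toward +x. A foot set in the V between two loops (14 mm wide, lips 120 mm above the underside) must move 10 mm toward +x while it sinks the first 36 mm, then goes straight down.
- narrow_rack_follower (a point): Foot of the aluminium follower plate (116 mm high), on its face toward the row. It slides along the rack's x, presses the row against the fixed end with a 3 to 5 N spring, and gives way up to 66 mm as templates are pushed in.
- peg_rail: Fixed wooden rail, 500 mm long (y), top at z 220 mm. Origin on the worktop under its middle. Five 8 mm pegs at y = -200, -100, 0, 100, 200, z 201, reach toward -x to x = -75, then turn up to a tip at x = -87, z 213. A template hangs near x = -54, its loop's top bar on the peg, origin at z 105; lift it 15 to 25 mm, then draw it 50 to 70 mm toward -x.
Mind the look-alikes: they are no part of the job. Leave any purple or turquoise look-alike of the narrow_2 alone.

How it is judged:
By the outcome, as a careful person would: the job done as asked, in the order asked, and still so for the second after the job is handed in, with the robot touching nothing.
Of wide_1, wide_2, wide_3, narrow_1, narrow_2 only 4 to 5 are there at a start; the rules pass over those that are not, and their reading is None.
At some moment in a run one of tape_rule, offcut may be knocked a few centimetres aside while the robot is not near it.
Once in a run the grip may slacken for a moment while it holds something.
It also fails if it takes over 210 s, if anything falls off the work surface, if the arm or the gripper's body presses on something with over 40 N, if the wrist force passes 120 N, or if a joint passes its speed limit or range.

## Working session

There is one attempt and no reset: what is moved stays moved. The work goes in short steps, Python scripts to look and compute and a tool call to move; the robot and the scene stay as the last step left them, time stands still between calls to the robot, and variables do not carry over. Pictures are saved under pics/ and viewed, at most 14 in all, crops included, and the job is handed in when it is done.

Besides the shell and the picture viewer there is one more tool, called as name(argument=value, ...) on one line, values as JSON. carry_out: Moves the arm, as the interface text tells. Its arguments: {"type":"object","properties":{"plan":{"type":"array"},"squeeze":{"type":"number"}},"required":["plan"]}

```bash
mkdir -p pics
cat > h.py <<'E'
import numpy as np, cv2
from scipy.spatial.transform import Rotation as R
from plant import r
def snap(n,f):
    im=r.snapshot(n); cv2.imwrite('pics/'+f,im[:,:,::-1]); return im
E
python3 - <<'E'
from h import *
s=r.get_state(); print({k:np.round(v,4) for k,v in s.items()})
for n in ("scene","top"):
    print(n,r.camera_params(n)); snap(n,n+'0.png')
print(r.camera_params("wrist"))
E
```

```text
{'clock': np.float64(0.0), 'q': array([-1.2072,  0.69  , -0.1945,  1.5663,  0.1573,  0.9025, -0.2151]), 'qd': array([ 0.0008,  0.0002,  0.002 ,  0.0008,  0.0005, -0.0023, -0.0004]), 'joint_torque': array([-3.00000e-04, -5.27548e+01, -1.26690e+00, -1.53429e+01,
       -5.27000e-02,  6.60000e-03,  2.00000e-04]), 'tool_pos': array([0.2022, 0.5907, 0.2379]), 'eef_rot': array([ 1.641e-01,  9.864e-01, -9.000e-04, -1.000e-04]), 'contact_force': array([ 0.0445, -0.4993,  0.8836]), 'moment': array([ 0.0321, -0.0077, -0.0211]), 'finger_force': np.float64(0.0), 'opening': np.float64(1.0006)}
scene {'fx': 559.5527696664494, 'fy': 559.5527696664494, 'cx': 321.5280549221336, 'cy': 244.3231113596437, 'position': array([-0.09027021, -0.42522813,  0.72551192]), 'attitude': array([ 0.76873527, -0.46158473,  0.22796563, -0.37949612])}
top {'fx': 438.7538902204511, 'fy': 438.7538902204511, 'cx': 319.4889799001011, 'cy': 247.7006566669084, 'position': array([ 0.56418985, -0.06523669,  0.97222496]), 'attitude': array([-0.69923228,  0.71450456, -0.00556454,  0.02294542])}
{'fx': 378.98784260557875, 'fy': 378.98784260557875, 'cx': 318.2370470151453, 'cy': 241.8788407941257, 'hand_eye': array([[ 7.11167314e-04, -9.54092940e-01, -2.99509860e-01,
         7.70531213e-02],
       [ 9.99998165e-01,  1.21128003e-03, -1.48411713e-03,
        -4.72320779e-04],
       [ 1.77877599e-03, -2.99508255e-01,  9.54092051e-01,
        -1.45340996e-01],
       [ 0.00000000e+00,  0.00000000e+00,  0.00000000e+00,
         1.00000000e+00]])}
```

View pics/scene0.png

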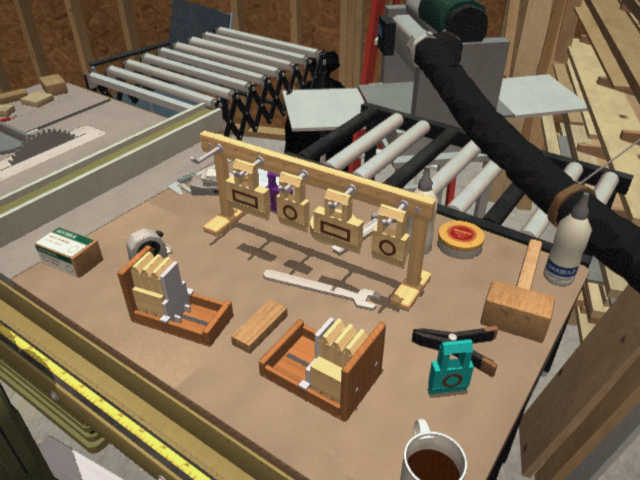

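View pics/top0.png

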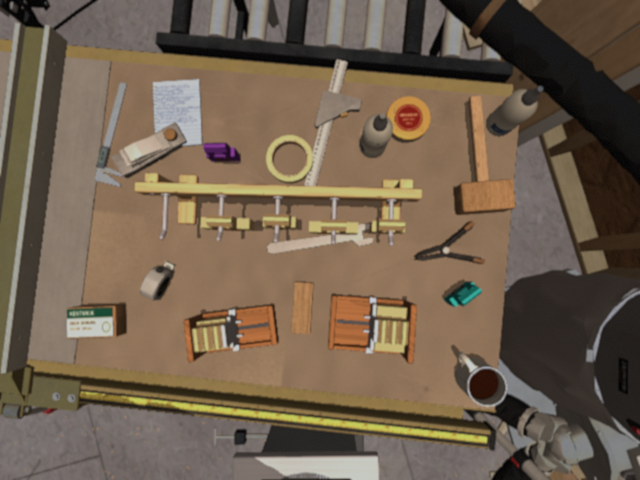

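The scene shows four templates hanging on pegs: wide at (248,190), narrow (292,203), wide (338,222) and narrow (390,237). The look-alikes are not on the pegs: purple at (273,190) scene and (222,151) top, turquoise at (451,368) scene and (463,293) top. The narrow rack is on the left at top (232,332), and the wide rack on the right at (372,326). Next is one close crop.

Run:
```python
from h import *
im=cv2.imread('pics/top0.png')
a=cv2.resize(im[175:250,130:430],(800,200),interpolation=cv2.INTER_CUBIC)
b=cv2.resize(im[290:375,180:320],None,fx=2.85,fy=4,interpolation=cv2.INTER_CUBIC)[:, :399]
b=cv2.resize(im[285:375,178:278],(400,360),interpolation=cv2.INTER_CUBIC)
c=cv2.resize(im[285:375,322:422],(400,360),interpolation=cv2.INTER_CUBIC)
cv2.imwrite('pics/crop0.png',np.vstack([a,np.hstack([b,c])]))
```

```text
(no output)
```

View pics/crop0.png

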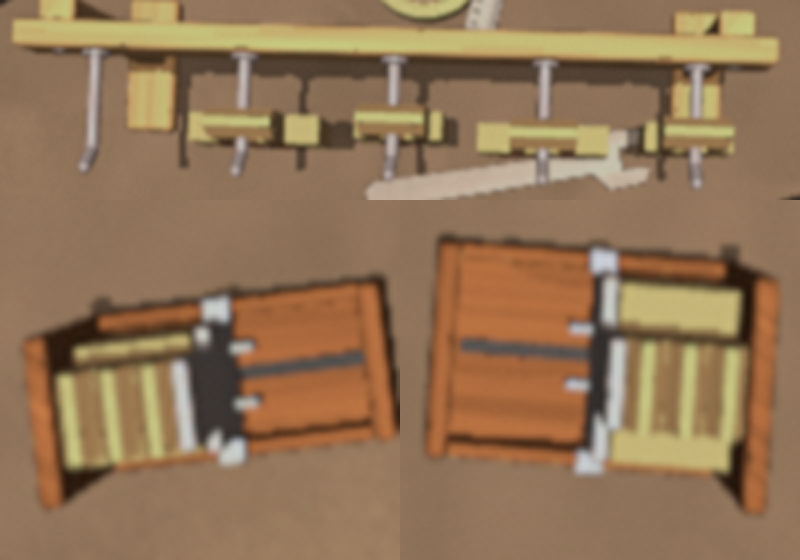

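```bash
cat >> h.py <<'E'
def ray(n,uv,z,T=None):
    p=r.camera_params(n)
    if n=='wrist':
        s=r.get_state() if T is None else T
        Rt=R.from_quat(s['eef_rot']).as_matrix(); H=p['hand_eye']
        C=np.array(s['tool_pos'])+Rt@H[:3,3]; Rc=Rt@H[:3,:3]
    else:
        C=p['position']; Rc=R.from_quat(p['attitude']).as_matrix()
    d=Rc@np.array([(uv[0]-p['cx'])/p['fx'],(uv[1]-p['cy'])/p['fy'],1.])
    return C+d*(z-C[2])/d[2]
E
python3 - <<'E'
from h import *
A=lambda x,y:(130+x*3/8,175+y*3/8)
B=lambda x,y:(178+x/4,285+(y-200)/4)
C=lambda x,y:(322+(x-400)/4,285+(y-200)/4)
P=lambda t,uv,z:print(t,np.round(ray('top',uv,z),4))
P('railL',A(13,33),.22);P('railR',A(778,50),.22)
for q in [(85,168),(237,173),(390,178),(542,180),(697,185)]:P('tip',A(*q),.213)
for q in [(237,117),(391,118),(543,127),(698,130)]:P('bar',A(*q),.219)
for q in [(25,342),(48,338),(62,503),(40,510),]:P('Nend',B(*q),.116)
for q in [(378,277),(397,437)]:P('Nfar',B(*q),.028)
for q in [(752,278),(777,281),(767,513),(744,508)]:P('Wend',C(*q),.116)
for q in [(440,237),(429,455)]:P('Wfar',C(*q),.028)
E
```

```text
railL [0.7072 0.2728 0.22  ]
railR [ 0.6834 -0.2244  0.22  ]
tip [0.6181 0.2285 0.213 ]
tip [0.6126 0.1283 0.213 ]
tip [0.607 0.028 0.213]
tip [ 0.6035 -0.0709  0.213 ]
tip [ 0.598  -0.1711  0.213 ]
bar [0.6486 0.1263 0.219 ]
bar [0.6456 0.026  0.219 ]
bar [ 0.6374 -0.0723  0.219 ]
bar [ 0.6331 -0.1719  0.219 ]
Nend [0.4624 0.223  0.116 ]
Nend [0.4641 0.2116 0.116 ]
Nend [0.3841 0.2055 0.116 ]
Nend [0.3809 0.2163 0.116 ]
Nfar [0.4832 0.0611 0.028 ]
Nfar [0.3977 0.0524 0.028 ]
Wend [ 0.4852 -0.2173  0.116 ]
Wend [ 0.4835 -0.2292  0.116 ]
Wend [ 0.3726 -0.2211  0.116 ]
Wend [ 0.3752 -0.2102  0.116 ]
Wfar [ 0.5021 -0.0671  0.028 ]
Wfar [ 0.3864 -0.0587  0.028 ]
```

```bash
cat >> h.py <<'E'
def to(p,yaw,s=None):
    """tool-frame shift and turn to bring TCP to p, pointing down, tool y at angle `yaw` from world y"""
    s=s or r.get_state(); R0=R.from_quat(s['eef_rot'])
    c,n=np.cos(yaw),np.sin(yaw)
    Rt=R.from_matrix(np.array([[-c,-n,0],[-n,c,0],[0,0,-1]]))
    Rt=R.from_matrix(np.array([[-c,-n,0],[-n,c,0],[0,0,-1.]]))
    print('xyz',np.round(R0.inv().apply(np.array(p)-s['tool_pos']),4),'rot',np.round((R0.inv()*Rt).as_rotvec(),3))
def st():
    s=r.get_state(); m=R.from_quat(s['eef_rot']).as_matrix()
    print('t',round(float(s['clock']),2),'p',np.round(s['tool_pos'],4),'yaw',round(float(np.arctan2(-m[0,1],m[1,1])),4),'tilt',np.round(m[:2,2],4),'F',np.round(s['contact_force'],1),'M',np.round(s['moment'],2),'op',round(float(s['opening']),3),'ff',round(float(s['finger_force']),1),'q',np.round(s['q'],2))
E
python3 - <<'E'
from h import *
st(); to((.41,.15,.33),-.05); to((.30,.45,.33),-.2)
E
```

```text
t 0.1 p [0.2023 0.5908 0.238 ] yaw -0.3297 tilt [-0.0004 -0.0016] F [ 0.9 -1.3  0.4] M [-0.04 -0.03 -0.02] op 1.002 ff 0.0 q [-1.21  0.69 -0.19  1.57  0.16  0.9  -0.22]
xyz [-0.3392 -0.3499 -0.0914] rot [-0.002 -0.    -0.28 ]
xyz [-0.138  -0.1017 -0.0918] rot [-0.002  0.    -0.13 ]
```

carry_out(plan=[{"rot":[0,0,0],"xyz":[0,0,-0.04],"grip":0},{"rot":[0,0,-0.05],"xyz":[-0.02,-0.02,-0.075],"grip":0},{"rot":[0,0,-0.1],"xyz":[-0.045,-0.045,-0.09],"grip":0},{"rot":[0,0,-0.15],"xyz":[-0.07,-0.07,-0.091],"grip":0},{"rot":[0,0,-0.2],"xyz":[-0.095,-0.095,-0.091],"grip":0},{"rot":[0,0,-0.25],"xyz":[-0.12,-0.122,-0.091],"grip":0},{"rot":[0,0,-0.28],"xyz":[-0.145,-0.149,-0.091],"grip":0},{"rot":[0,0,-0.28],"xyz":[-0.17,-0.175,-0.091],"grip":0}])

```text
clock: 0.77
tool_pos: [0.3068, 0.3685, 0.3295]
eef_rot: [0.024, 1.0, -0.0, -0.0]
contact_force: [0.4, -0.5, -0.5]
opening: 0.999
finger_force: 0.0
```

```bash
python3 -c "
from h import *
st(); to((.41,.15,.33),-.05)"
```

```text
t 0.77 p [0.3068 0.3685 0.3295] yaw -0.0483 tilt [-0.0003 -0.0008] F [ 0.4 -0.5 -0.5] M [-0.02 -0.05 -0.  ] op 0.999 ff 0.0 q [-0.76  0.39 -0.3   1.86  0.14  0.92  0.39]
xyz [-0.1136 -0.2133 -0.0004] rot [-0.001 -0.     0.002]
```

carry_out(plan=[{"rot":[0,0,0],"xyz":[-0.018,-0.034,0],"grip":0},{"rot":[0,0,0],"xyz":[-0.036,-0.068,0],"grip":0},{"rot":[0,0,0],"xyz":[-0.054,-0.102,0],"grip":0},{"rot":[0,0,0],"xyz":[-0.072,-0.136,0],"grip":0},{"rot":[0,0,0],"xyz":[-0.09,-0.17,0],"grip":0},{"rot":[0,0,0],"xyz":[-0.108,-0.2,0],"grip":0},{"rot":[0,0,0],"xyz":[-0.113,-0.213,0],"grip":0},{"rot":[0,0,0],"xyz":[-0.113,-0.213,0],"grip":0}])

```text
clock: 1.43
tool_pos: [0.4099, 0.1481, 0.3293]
eef_rot: [0.029, 1.0, -0.001, -0.0]
contact_force: [-0.2, -0.2, 0.2]
opening: 1.002
finger_force: 0.0
```

```bash
python3 -c "
from h import *
import pickle
s=r.get_state(); pickle.dump(s,open('sN.pkl','wb')); snap('wrist','wN.png'); st(); to((.41,-.15,.33),-.05)"
```

```text
t 1.48 p [0.409  0.1509 0.3295] yaw -0.0539 tilt [-0.0006 -0.0005] F [-0.1  0.3 -0.8] M [ 0.03 -0.02 -0.04] op 1.0 ff 0.0 q [-0.27  0.32 -0.26  1.97  0.11  0.87  0.93]
xyz [-0.0172 -0.3004 -0.0004] rot [-0.001 -0.001 -0.004]
```

View pics/wN.png

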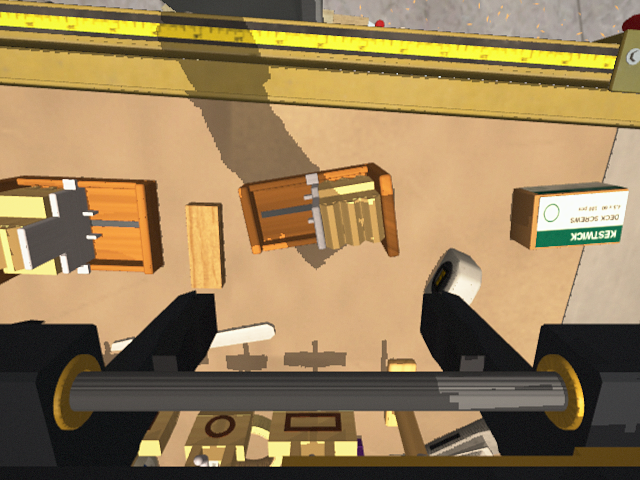

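The narrow rack is in view at about (320,210), its fixed end on the right at (390,210). Next the wide rack, then one combined enlarged crop.

carry_out(plan=[{"rot":[0,0,0],"xyz":[-0.002,-0.04,0],"grip":0},{"rot":[0,0,0],"xyz":[-0.004,-0.08,0],"grip":0},{"rot":[0,0,0],"xyz":[-0.007,-0.12,0],"grip":0},{"rot":[0,0,0],"xyz":[-0.009,-0.16,0],"grip":0},{"rot":[0,0,0],"xyz":[-0.012,-0.2,0],"grip":0},{"rot":[0,0,0],"xyz":[-0.014,-0.24,0],"grip":0},{"rot":[0,0,0],"xyz":[-0.016,-0.275,0],"grip":0},{"rot":[0,0,0],"xyz":[-0.017,-0.3,0],"grip":0}])

```text
clock: 2.15
tool_pos: [0.4111, -0.1495, 0.3297]
eef_rot: [0.025, 1.0, -0.0, 0.0]
contact_force: [0.7, -0.6, -0.1]
opening: 1.002
finger_force: 0.0
```

carry_out(plan=[{"rot":[0,0,0],"xyz":[0,0,0],"grip":0},{"rot":[0,0,0],"xyz":[0,0,0],"grip":0}])

```text
clock: 2.32
tool_pos: [0.4112, -0.1474, 0.3295]
eef_rot: [0.025, 1.0, 0.0, -0.0]
contact_force: [-0.5, 0.7, 0.5]
opening: 0.998
finger_force: 0.0
```

```bash
python3 -c "
from h import *
import pickle
s=r.get_state(); pickle.dump(s,open('sW.pkl','wb')); w=snap('wrist','wW.png')[:,:,::-1]; st()
n=cv2.imread('pics/wN.png')
# predicted centre of wide rack in picture
f=lambda i,x,y:cv2.resize(i[y:y+120,x:x+160],(800,600),interpolation=cv2.INTER_CUBIC)
cv2.imwrite('pics/cN.png',f(n,240,150)); cv2.imwrite('pics/cW.png',cv2.resize(w[150:290,180:380],(800,560),interpolation=cv2.INTER_CUBIC))"
```

```text
t 2.37 p [ 0.4113 -0.1462  0.3295] yaw -0.0474 tilt [-0.0001  0.0014] F [-0.3  1.3  0. ] M [ 0.05 -0.02  0.  ] op 0.997 ff 0.0 q [ 0.35  0.32 -0.16  1.97  0.06  0.86  1.68]
```

View pics/cN.png

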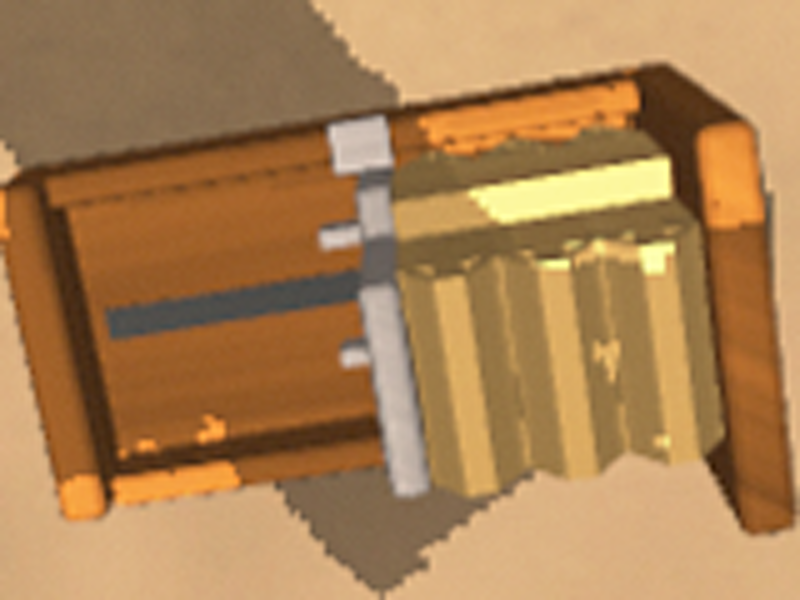

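View pics/cW.png

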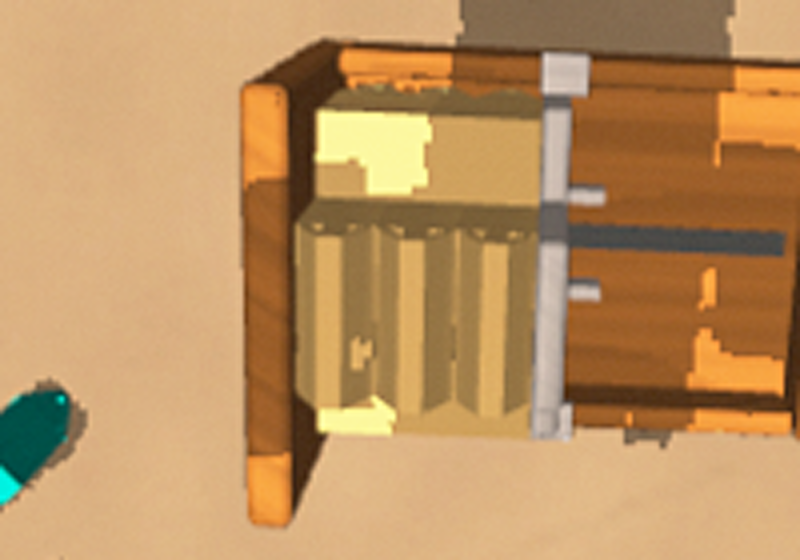

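```bash
cat >> h.py <<'E'
import pickle
def strips(f,pts,z=.12):
    T=pickle.load(open(f,'rb')) if isinstance(f,str) else f
    c=[];
    for u,v in pts:
        a,b=ray('wrist',u,z,T),ray('wrist',v,z,T); d=a-b
        print('mid',np.round((a+b)[:2]/2,4),'len',round(float(np.linalg.norm(d)),4),'yaw of y-line',round(float(np.arctan2(d[1],d[0])),4)); c.append((a+b)[:2]/2)
    d=c[-1]-c[0]; print('row dir',np.round(np.arctan2(d[1],d[0]),4),'pitch',np.linalg.norm(d)/(len(c)-1))
E
python3 - <<'E'
from h import *
N=lambda x,y:(240+x/5,150+y/5); W=lambda x,y:(180+x/4,150+y/4)
strips('sN.pkl',[(N(657,245),N(683,460)),(N(553,262),N(585,475)),(N(447,275),N(482,495))])
strips('sW.pkl',[(W(328,232),W(331,402)),(W(408,237),W(412,410)),(W(491,235),W(494,415))])
E
```

```text
mid [0.4254 0.1994] len 0.0432 yaw of y-line -3.0385
mid [0.4275 0.1799] len 0.0431 yaw of y-line -3.0267
mid [0.4297 0.1596] len 0.0447 yaw of y-line -3.0347
row dir -1.4633 pitch 0.02001773048597792
mid [ 0.43   -0.2036] len 0.0428 yaw of y-line 3.0652
mid [ 0.4326 -0.1842] len 0.0437 yaw of y-line 3.0863
mid [ 0.434  -0.1642] len 0.0455 yaw of y-line 3.0963
row dir 1.4695 pitch 0.019807974214823307
```

```bash
python3 -c "
from h import *
st(); to((.632,-.172,.27),-.05)"
```

```text
t 2.37 p [ 0.4113 -0.1462  0.3295] yaw -0.0474 tilt [-0.0001  0.0014] F [-0.3  1.3  0. ] M [ 0.05 -0.02  0.  ] op 0.997 ff 0.0 q [ 0.35  0.32 -0.16  1.97  0.06  0.86  1.68]
xyz [-0.2216 -0.0154  0.0595] rot [ 0.001 -0.     0.003]
```

carry_out(plan=[{"rot":[0,0,0],"xyz":[-0.035,-0.002,0],"grip":60},{"rot":[0,0,0],"xyz":[-0.07,-0.005,0.005],"grip":60},{"rot":[0,0,0],"xyz":[-0.105,-0.008,0.015],"grip":60},{"rot":[0,0,0],"xyz":[-0.14,-0.01,0.03],"grip":60},{"rot":[0,0,0],"xyz":[-0.175,-0.012,0.045],"grip":60},{"rot":[0,0,0],"xyz":[-0.205,-0.015,0.055],"grip":60},{"rot":[0,0,0],"xyz":[-0.222,-0.015,0.06],"grip":60},{"rot":[0,0,0],"xyz":[-0.222,-0.015,0.06],"grip":60}])

```text
clock: 3.03
tool_pos: [0.635, -0.1692, 0.2671]
eef_rot: [0.022, 1.0, 0.002, -0.0]
contact_force: [-0.2, 0.4, 0.3]
opening: 0.762
finger_force: 0.0
```

```bash
python3 -c "
from h import *
s=r.get_state(); pickle.dump(s,open('sP.pkl','wb'));snap('wrist','wP.png');st(); to((.632,-.172,.18),-.05)"
```

```text
t 3.08 p [ 0.6331 -0.1699  0.2681] yaw -0.0447 tilt [-0.0014  0.0029] F [-0.4  0.1 -0.3] M [-0.    0.02 -0.01] op 0.762 ff 0.0 q [ 0.26  0.7  -0.13  1.43  0.1   1.02  1.64]
xyz [ 0.0009 -0.0024  0.0881] rot [ 0.003 -0.002  0.005]
```

View pics/wP.png

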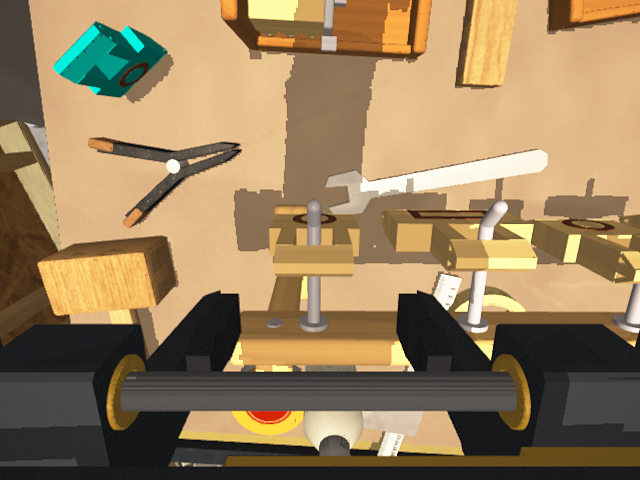

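The narrow template's bar shows at (314,255), centred between the fingers, with the peg through its loop.

```bash
python3 -c "
from h import *
T=pickle.load(open('sP.pkl','rb'))
for q in [(276,260),(353,260),(276,248),(353,248),(450,252),(535,251)]: print(np.round(ray('wrist',q,.217,T),4))"
```

```text
[ 0.6284 -0.1928  0.217 ]
[ 0.6302 -0.1506  0.217 ]
[ 0.6215 -0.1923  0.217 ]
[ 0.6233 -0.1505  0.217 ]
[ 0.6279 -0.0977  0.217 ]
[ 0.6293 -0.0514  0.217 ]
```

carry_out(plan=[{"rot":[0,0,0],"xyz":[0.001,-0.002,0.03],"grip":60},{"rot":[0,0,0],"xyz":[0.001,-0.002,0.06],"grip":60},{"rot":[0,0,0],"xyz":[0.001,-0.002,0.088],"grip":60},{"rot":[0,0,0],"xyz":[0.001,-0.002,0.088],"grip":60},{"rot":[0,0,0],"xyz":[0.001,-0.002,0.088],"grip":150},{"rot":[0,0,0],"xyz":[0.001,-0.002,0.088],"grip":200},{"rot":[0,0,0],"xyz":[0.001,-0.002,0.088],"grip":200},{"rot":[0,0,0],"xyz":[0.001,-0.002,0.088],"grip":200}], squeeze=50)

```text
clock: 3.75
tool_pos: [0.632, -0.1759, 0.184]
eef_rot: [0.025, 1.0, -0.0, 0.002]
contact_force: [-0.2, -0.2, 2.9]
opening: 0.492
finger_force: 50.0
```

```bash
python3 -c "
from h import *
st(); to((.632,-.172,.20),-.05);to((.562,-.1685,.20),-.05)"
```

```text
t 3.75 p [ 0.632  -0.1759  0.184 ] yaw -0.0495 tilt [ 0.0038 -0.0004] F [-0.2 -0.2  2.9] M [-0.02 -0.02  0.  ] op 0.492 ff 50.0 q [ 0.27  0.79 -0.12  1.52  0.12  0.83  1.62]
xyz [ 0.0001  0.0039 -0.016 ] rot [-0.     0.004  0.   ]
xyz [ 0.0702  0.0039 -0.0163] rot [-0.     0.004  0.   ]
```

carry_out(plan=[{"rot":[0,0,0],"xyz":[0,0.002,-0.01],"grip":200},{"rot":[0,0,0],"xyz":[0,0.002,-0.02],"grip":200},{"rot":[0,0,0],"xyz":[0,0.002,-0.02],"grip":200},{"rot":[0,0,0],"xyz":[0.02,0.002,-0.02],"grip":200},{"rot":[0,0,0],"xyz":[0.045,0.002,-0.02],"grip":200},{"rot":[0,0,0],"xyz":[0.07,0.002,-0.02],"grip":200},{"rot":[0,0,0],"xyz":[0.09,0.002,-0.03],"grip":200},{"rot":[0,0,0],"xyz":[0.1,0.002,-0.05],"grip":200}])

```text
clock: 4.42
tool_pos: [0.5263, -0.169, 0.2304]
eef_rot: [0.025, 1.0, 0.0, -0.004]
contact_force: [-0.0, 0.1, -0.9]
opening: 0.49
finger_force: 49.9
```

```bash
python3 -c "
from h import *
snap('scene','s1.png');st(); to((.4265,.1895,.26),-1.465)"
```

```text
t 4.47 p [ 0.5281 -0.1699  0.2352] yaw -0.0513 tilt [-0.0004 -0.0012] F [-2.  -0.3  1.3] M [ 0.04  0.17 -0.02] op 0.498 ff 49.9 q [ 0.31  0.6  -0.14  1.79  0.11  0.76  1.64]
xyz [ 0.1199  0.3536 -0.0252] rot [-1.000e-03  1.000e-03  1.414e+00]
```

View pics/s1.png

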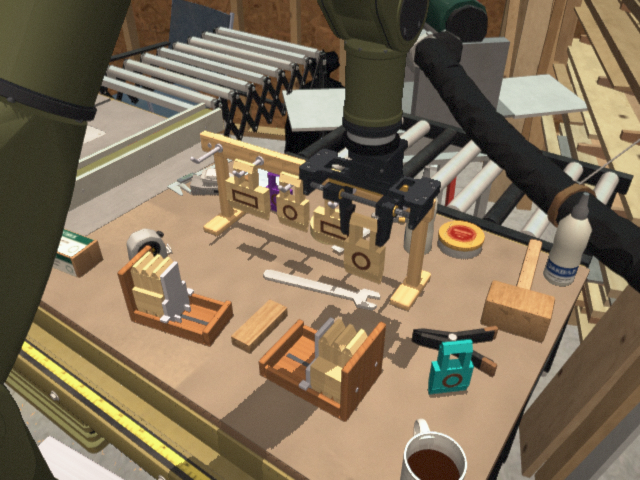

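Held clear of the peg (365,255), hanging straight. Carrying it to the narrow rack.

carry_out(plan=[{"rot":[0,0,0.1],"xyz":[0.005,0.02,-0.005],"grip":200},{"rot":[0,0,0.21],"xyz":[0.015,0.05,-0.005],"grip":200},{"rot":[0,0,0.32],"xyz":[0.025,0.08,-0.005],"grip":200},{"rot":[0,0,0.43],"xyz":[0.035,0.11,-0.005],"grip":200},{"rot":[0,0,0.54],"xyz":[0.045,0.14,-0.005],"grip":200},{"rot":[0,0,0.65],"xyz":[0.055,0.17,-0.005],"grip":200},{"rot":[0,0,0.76],"xyz":[0.065,0.2,-0.005],"grip":200},{"rot":[0,0,0.87],"xyz":[0.075,0.23,-0.005],"grip":200}])

```text
clock: 5.13
tool_pos: [0.4679, 0.0661, 0.2371]
eef_rot: [0.446, 0.895, 0.001, 0.001]
contact_force: [0.8, 0.2, -0.9]
opening: 0.497
finger_force: 49.9
```

```bash
python3 -c "
from h import *
st(); to((.4265,.1895,.235),-1.465)"
```

```text
t 5.13 p [0.4679 0.0661 0.2371] yaw -0.925 tilt [0.0019 0.0006] F [ 0.8  0.2 -0.9] M [-0.04  0.06  0.01] op 0.497 ff 49.9 q [-0.34  0.5   0.16  2.03 -0.13  0.62  0.55]
xyz [0.1235 0.0413 0.0021] rot [0.002 0.    0.54 ]
```

carry_out(plan=[{"rot":[0,0,0.1],"xyz":[0.025,0.008,0.002],"grip":200},{"rot":[0,0,0.21],"xyz":[0.05,0.016,0.002],"grip":200},{"rot":[0,0,0.32],"xyz":[0.075,0.025,0.002],"grip":200},{"rot":[0,0,0.42],"xyz":[0.1,0.033,0.002],"grip":200},{"rot":[0,0,0.5],"xyz":[0.118,0.039,0.002],"grip":200},{"rot":[0,0,0.54],"xyz":[0.123,0.041,0.002],"grip":200},{"rot":[0,0,0.54],"xyz":[0.123,0.041,0.002],"grip":200},{"rot":[0,0,0.54],"xyz":[0.123,0.041,0.002],"grip":200}])

```text
clock: 5.8
tool_pos: [0.4261, 0.1874, 0.2349]
eef_rot: [0.666, 0.746, 0.0, 0.0]
contact_force: [0.4, -0.7, -2.0]
opening: 0.493
finger_force: 49.9
```

```bash
python3 -c "
from h import *
st(); to((.4265,.1895,.21),-1.465)
s=r.get_state(); pickle.dump(s,open('sI.pkl','wb')); w=snap('wrist','wI.png')"
```

```text
t 5.8 p [0.4261 0.1874 0.2349] yaw -1.4573 tilt [0.0012 0.0002] F [ 0.4 -0.7 -2. ] M [-0.12  0.02 -0.01] op 0.493 ff 49.9 q [-0.74  0.52  0.35  2.05 -0.29  0.62 -0.08]
xyz [0.002  0.0006 0.0249] rot [ 0.001 -0.     0.008]
```

View pics/wI.png

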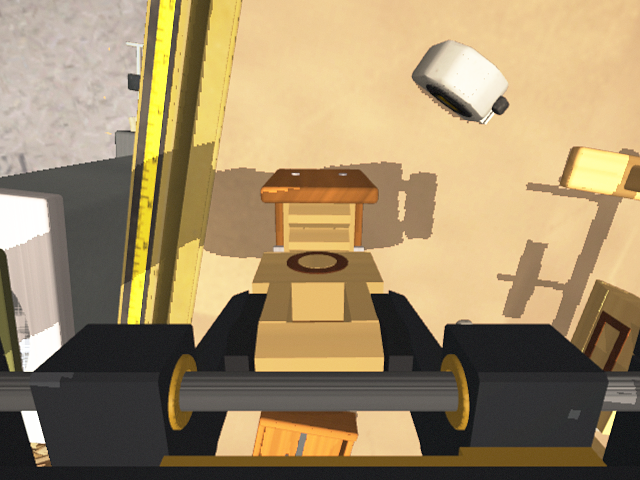

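Run:
```python
from h import *
p=r.camera_params('wrist'); Hi=np.linalg.inv(p['hand_eye'])
for nm,x,y,z in [('z24 front',.01,.03,24),('z0',0.0025,.03,0),('z66 front',.01,.012,66),('z66 back',-.01,.012,66),('z66 frontcorner',.01,.03,66),('z100 front',.01,.012,100),('z102 front',.01,.022,102),('top',.003,.022,114),('topback',-.003,.022,114)]:
    for dx in (0,.003):
        c=Hi@np.array([x+dx,y,.079-z/1000,1]); print(nm,dx,np.round([p['cx']+p['fx']*c[0]/c[2],p['cy']+p['fy']*c[1]/c[2]],1))
im=cv2.imread('pics/wI.png'); cv2.imwrite('pics/cI.png',cv2.resize(im[235:375,230:410],(800,622))[:600])
```

```text
z24 front 0 [371.8 248.2]
z24 front 0.003 [372.  243.1]
z0 0 [366.1 247.4]
z0 0.003 [366.3 242.9]
z66 front 0 [344.5 277.6]
z66 front 0.003 [344.6 271.5]
z66 back 0 [343.6 317.2]
z66 back 0.003 [343.7 311.5]
z66 frontcorner 0 [384.3 277.7]
z66 frontcorner 0.003 [384.7 271.5]
z100 front 0 [350.6 313.9]
z100 front 0.003 [350.8 306.5]
z102 front 0 [378.8 316.6]
z102 front 0.003 [379.2 309.1]
top 0 [383.2 352.7]
top 0.003 [383.7 344.9]
topback 0 [382.3 367.9]
topback 0.003 [382.7 360.3]
```

View pics/cI.png

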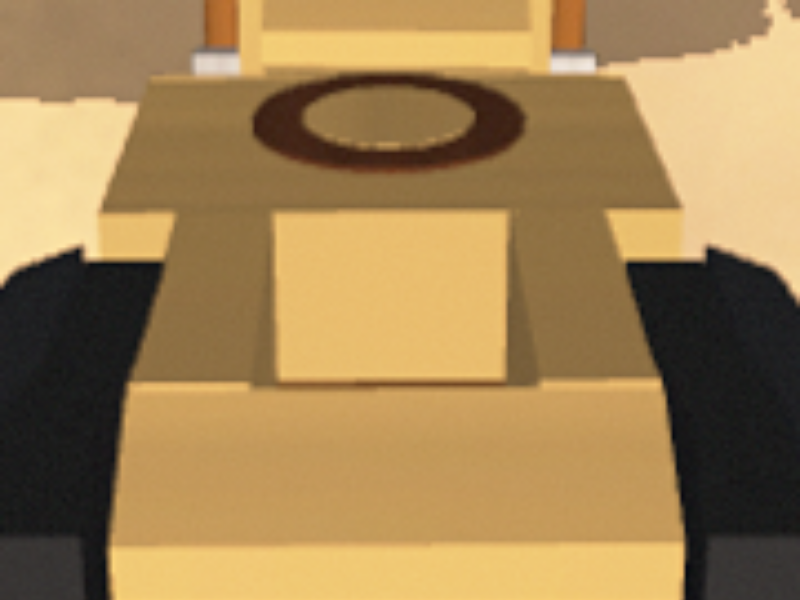

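The carried template is upright in the grip, about 2 mm toward the rack's +x (bar edge at crop row 385, body edge at 211). I'll lower it into the V.

carry_out(plan=[{"rot":[0,0,0.008],"xyz":[0.004,0.001,0.01],"grip":200},{"rot":[0,0,0.008],"xyz":[0.004,0.001,0.025],"grip":200},{"rot":[0,0,0.008],"xyz":[0.004,0.001,0.032],"grip":200},{"rot":[0,0,0.008],"xyz":[0.004,0.001,0.036],"grip":200},{"rot":[0,0,0.008],"xyz":[0.003,0.001,0.04],"grip":200},{"rot":[0,0,0.008],"xyz":[0.002,0.001,0.044],"grip":200},{"rot":[0,0,0.008],"xyz":[0.001,0.001,0.048],"grip":200},{"rot":[0,0,0.008],"xyz":[0,0.001,0.052],"grip":200}])

```text
clock: 6.52
tool_pos: [0.428, 0.1881, 0.1835]
eef_rot: [0.67, 0.743, 0.002, 0.0]
contact_force: [-0.1, 1.7, 5.6]
opening: 0.494
finger_force: 49.9
```

```bash
python3 -c "
from h import *
st(); to((.4263,.1917,.21),-1.465)"
```

```text
t 6.52 p [0.428  0.1881 0.1835] yaw -1.4674 tilt [0.0032 0.0024] F [-0.1  1.7  5.6] M [0.6  0.14 0.  ] op 0.494 ff 49.9 q [-0.69  0.6   0.28  2.1  -0.35  0.47 -0.04]
xyz [ 0.0038 -0.0012 -0.0265] rot [ 0.003 -0.002 -0.002]
```

carry_out(plan=[{"rot":[0,0,0],"xyz":[-0.0015,0,0.004],"grip":200},{"rot":[0,0,0],"xyz":[-0.003,0,0.008],"grip":200},{"rot":[0,0,0],"xyz":[-0.0045,0,0.013],"grip":200},{"rot":[0,0,0],"xyz":[-0.006,0,0.018],"grip":200},{"rot":[0,0,0],"xyz":[-0.007,0,0.022],"grip":200},{"rot":[0,0,0],"xyz":[-0.007,0,0.028],"grip":200},{"rot":[0,0,0],"xyz":[-0.007,0,0.034],"grip":200},{"rot":[0,0,0],"xyz":[-0.007,0,0.04],"grip":200}])

```text
clock: 7.18
tool_pos: [0.4272, 0.1808, 0.142]
eef_rot: [0.669, 0.743, 0.0, -0.0]
contact_force: [-0.3, 5.3, 1.1]
opening: 0.499
finger_force: 49.9
```

```bash
python3 -c "
from h import *
st(); to((.4263,.1917,.085),-1.465)"
```

```text
t 7.18 p [0.4272 0.1808 0.142 ] yaw -1.467 tilt [-0.0002  0.0007] F [-0.3  5.3  1.1] M [1.27 0.24 0.03] op 0.499 ff 49.9 q [-0.63  0.67  0.21  2.14 -0.38  0.36  0.  ]
xyz [0.0109 0.0002 0.0571] rot [-0.    -0.001 -0.002]
```

carry_out(plan=[{"rot":[0,0,0],"xyz":[0.001,0,0.008],"grip":200},{"rot":[0,0,0],"xyz":[0.001,0,0.016],"grip":200},{"rot":[0,0,0],"xyz":[0.001,0,0.024],"grip":200},{"rot":[0,0,0],"xyz":[0.001,0,0.032],"grip":200},{"rot":[0,0,0],"xyz":[0.001,0,0.04],"grip":200},{"rot":[0,0,0],"xyz":[0.001,0,0.047],"grip":200},{"rot":[0,0,0],"xyz":[0.001,0,0.053],"grip":200},{"rot":[0,0,0],"xyz":[0.001,0,0.055],"grip":200}])

```text
clock: 7.85
tool_pos: [0.4267, 0.181, 0.0866]
eef_rot: [0.67, 0.743, -0.001, -0.0]
contact_force: [-0.2, 3.9, -0.1]
opening: 0.491
finger_force: 49.9
```

carry_out(plan=[{"rot":[0,0,0],"xyz":[0,0,0.002],"grip":200},{"rot":[0,0,0],"xyz":[0,0,0.003],"grip":200},{"rot":[0,0,0],"xyz":[0,0,0.003],"grip":200}])

```text
clock: 8.1
tool_pos: [0.4269, 0.1811, 0.0851]
eef_rot: [0.67, 0.743, -0.0, -0.0]
contact_force: [-1.1, 3.0, 4.0]
opening: 0.494
finger_force: 49.9
```

```bash
python3 -c "
from h import *
st(); to((.4263,.1917,.085),-1.465)"
```

```text
t 8.1 p [0.4269 0.1811 0.0851] yaw -1.4677 tilt [-0.0003  0.0003] F [-1.1  3.   4. ] M [0.68 0.37 0.04] op 0.494 ff 49.9 q [-0.57  0.78  0.12  2.17 -0.42  0.21  0.03]
xyz [0.0106 0.0005 0.0001] rot [-0.    -0.    -0.003]
```

carry_out(plan=[{"rot":[0,0,0],"xyz":[0,0,0.002],"grip":200},{"rot":[0,0,0],"xyz":[0,0,0.002],"grip":200}])

```text
clock: 8.27
tool_pos: [0.4264, 0.1811, 0.0847]
eef_rot: [0.67, 0.743, 0.0, -0.001]
contact_force: [-5.4, 3.1, 24.4]
opening: 0.491
finger_force: 50.0
```

carry_out(plan=[{"rot":[0,0,0],"xyz":[0,0,-0.001],"grip":60},{"rot":[0,0,0],"xyz":[0,0,-0.001],"grip":60},{"rot":[0,0,0],"xyz":[0,0,-0.001],"grip":60},{"rot":[0,0,0],"xyz":[0,0,-0.02],"grip":60},{"rot":[0,0,0],"xyz":[0,0,-0.05],"grip":60},{"rot":[0,0,0],"xyz":[0,0,-0.09],"grip":60},{"rot":[0,0,0],"xyz":[0,0,-0.13],"grip":60},{"rot":[0,0,0],"xyz":[0,0,-0.17],"grip":60}])

```text
clock: 8.93
tool_pos: [0.4266, 0.1799, 0.2541]
eef_rot: [0.67, 0.742, -0.001, 0.0]
contact_force: [0.3, 1.0, 0.1]
opening: 0.762
finger_force: 0.0
```

```bash
python3 -c "
from h import *
st(); snap('scene','s2.png'); s=r.get_state(); pickle.dump(s,open('sN2.pkl','wb')); w=snap('wrist','wN2.png')[:,:,::-1]
i=cv2.imread('pics/s2.png')
cv2.imwrite('pics/c2.png',np.hstack([cv2.resize(i[200:400,90:290],(400,400)),cv2.resize(w[150:350,200:400],(400,400))]))
to((.646,.027,.27),-.05)"
```

```text
t 8.93 p [0.4266 0.1799 0.2541] yaw -1.4694 tilt [-0.0012 -0.0017] F [0.3 1.  0.1] M [ 0.02  0.01 -0.04] op 0.762 ff 0.0 q [-0.75  0.49  0.38  2.03 -0.28  0.67 -0.08]
xyz [-0.1752  0.1989 -0.011 ] rot [ 0.011  0.005 -1.42 ]
```

View pics/c2.png

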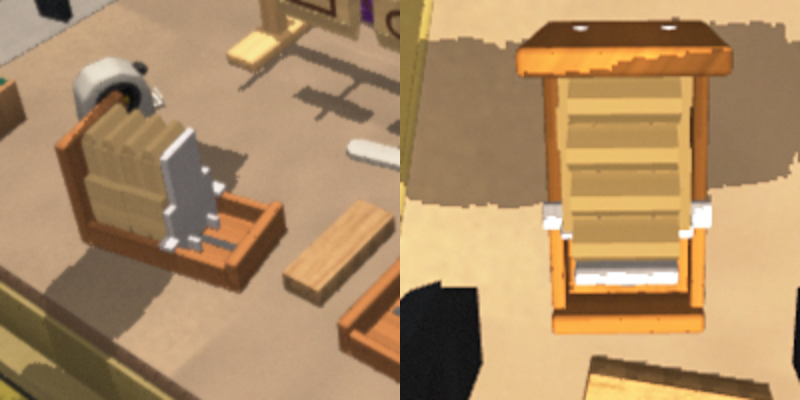

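The narrow rack now holds four upright templates between the end wall and the follower (right panel rows 80–260). The new one is seated.

carry_out(plan=[{"rot":[0,0,0],"xyz":[0,0,-0.02],"grip":60},{"rot":[0,0,-0.1],"xyz":[-0.02,0.022,-0.02],"grip":60},{"rot":[0,0,-0.22],"xyz":[-0.04,0.045,-0.02],"grip":60},{"rot":[0,0,-0.34],"xyz":[-0.06,0.068,-0.02],"grip":60},{"rot":[0,0,-0.46],"xyz":[-0.08,0.091,-0.02],"grip":60},{"rot":[0,0,-0.58],"xyz":[-0.1,0.114,-0.02],"grip":60},{"rot":[0,0,-0.7],"xyz":[-0.12,0.136,-0.02],"grip":60},{"rot":[0,0,-0.82],"xyz":[-0.13,0.148,-0.02],"grip":60}])

```text
clock: 9.7
tool_pos: [0.5897, 0.0628, 0.2713]
eef_rot: [0.318, 0.948, -0.001, 0.0]
contact_force: [0.1, -0.3, -0.3]
opening: 0.765
finger_force: 0.0
```

```bash
python3 -c "
from h import *
st(); to((.6465,.026,.27),-.05)"
```

```text
t 9.7 p [0.5897 0.0628 0.2713] yaw -0.6466 tilt [-0.0003 -0.0025] F [ 0.1 -0.3 -0.3] M [-0.04  0.02 -0.01] op 0.765 ff 0.0 q [-0.26  0.61  0.13  1.64 -0.09  0.9   0.83]
xyz [-0.0675  0.0049  0.0014] rot [-0.002  0.001 -0.597]
```

carry_out(plan=[{"rot":[0,0,-0.12],"xyz":[-0.014,0.001,0],"grip":60},{"rot":[0,0,-0.24],"xyz":[-0.028,0.002,0],"grip":60},{"rot":[0,0,-0.36],"xyz":[-0.042,0.003,0],"grip":60},{"rot":[0,0,-0.48],"xyz":[-0.056,0.004,0],"grip":60},{"rot":[0,0,-0.58],"xyz":[-0.067,0.005,0.001],"grip":60},{"rot":[0,0,-0.597],"xyz":[-0.0675,0.005,0.001],"grip":60},{"rot":[0,0,-0.597],"xyz":[-0.0675,0.005,0.001],"grip":60},{"rot":[0,0,-0.597],"xyz":[-0.0675,0.005,0.001],"grip":60}])

```text
clock: 10.37
tool_pos: [0.6436, 0.0306, 0.2708]
eef_rot: [0.027, 1.0, 0.0, -0.001]
contact_force: [-1.0, 0.4, 0.0]
opening: 0.764
finger_force: 0.0
```

```bash
python3 -c "
from h import *
st(); to((.6465,.026,.18),-.05)"
```

```text
t 10.37 p [0.6436 0.0306 0.2708] yaw -0.0531 tilt [-0.0022  0.0004] F [-1.   0.4  0. ] M [ 0.05  0.   -0.01] op 0.764 ff 0.0 q [-0.09  0.68 -0.05  1.47  0.04  1.    1.37]
xyz [-0.0033 -0.0045  0.0908] rot [ 0.    -0.002 -0.003]
```

carry_out(plan=[{"rot":[0,0,0],"xyz":[-0.0015,-0.0025,0.02],"grip":60},{"rot":[0,0,0],"xyz":[-0.0015,-0.0025,0.02],"grip":60}])

```text
clock: 10.53
tool_pos: [0.6436, 0.028, 0.2489]
eef_rot: [0.026, 1.0, -0.0, -0.003]
contact_force: [-1.4, -0.4, -0.6]
opening: 0.77
finger_force: 0.0
```

```bash
cat >> h.py <<'E'
def avg(n=6):
    """averages state over camera calls (0.05 s each) to beat down reading noise"""
    S=[]
    for _ in range(n): S.append(r.get_state()); r.snapshot('wrist')
    s=dict(S[-1]); P=np.array([x['tool_pos'] for x in S]); s['tool_pos']=P.mean(0); print('avg p',np.round(P.mean(0),4),'sd',np.round(P.std(0),4))
    s['eef_rot']=R.from_quat([x['eef_rot'] for x in S]).mean().as_quat(); return s
E
python3 -c "
from h import *
s=avg(); st(); to((.6465,.026,.18),-.05,s)"
```

```text
avg p [0.645  0.0283 0.2512] sd [0.001  0.0001 0.0013]
t 10.83 p [0.6462 0.0282 0.2526] yaw -0.0507 tilt [0.0012 0.0003] F [-0.2  0.2  0.6] M [-0.05 -0.04 -0.02] op 0.761 ff 0.0 q [-0.09  0.7  -0.05  1.48  0.04  0.96  1.37]
xyz [-0.0017 -0.0022  0.0712] rot [-0.    -0.002 -0.001]
```

carry_out(plan=[{"rot":[0,0,0],"xyz":[0,-0.002,0.03],"grip":60},{"rot":[0,0,0],"xyz":[0,-0.002,0.055],"grip":60},{"rot":[0,0,0],"xyz":[0,-0.002,0.072],"grip":60},{"rot":[0,0,0],"xyz":[0,-0.002,0.072],"grip":60},{"rot":[0,0,0],"xyz":[0,-0.002,0.072],"grip":60},{"rot":[0,0,0],"xyz":[0,-0.002,0.072],"grip":150},{"rot":[0,0,0],"xyz":[0,-0.002,0.072],"grip":200},{"rot":[0,0,0],"xyz":[0,-0.002,0.072],"grip":200}], squeeze=50)

```text
clock: 11.5
tool_pos: [0.6469, 0.0259, 0.1813]
eef_rot: [0.025, 1.0, 0.0, 0.001]
contact_force: [-0.2, -0.7, -0.4]
opening: 0.559
finger_force: 0.0
```

carry_out(plan=[{"rot":[0,0,0],"xyz":[0,0,0],"grip":200},{"rot":[0,0,0],"xyz":[0,0,0],"grip":200},{"rot":[0,0,0],"xyz":[0,0,0],"grip":200}])

```text
clock: 11.75
tool_pos: [0.6466, 0.0259, 0.1807]
eef_rot: [0.025, 1.0, 0.0, 0.001]
contact_force: [-0.9, 0.5, 4.9]
opening: 0.491
finger_force: 50.0
```

```bash
python3 -c "
from h import *
st()"
```

```text
t 11.75 p [0.6466 0.0259 0.1807] yaw -0.0509 tilt [0.0019 0.0003] F [-0.9  0.5  4.9] M [0.06 0.05 0.01] op 0.491 ff 50.0 q [-0.09  0.78 -0.05  1.56  0.05  0.8   1.37]
```

carry_out(plan=[{"rot":[0,0,0],"xyz":[0,0,-0.01],"grip":200},{"rot":[0,0,0],"xyz":[0,0,-0.02],"grip":200},{"rot":[0,0,0],"xyz":[0,0,-0.02],"grip":200},{"rot":[0,0,0],"xyz":[0.02,0,-0.02],"grip":200},{"rot":[0,0,0],"xyz":[0.045,0,-0.02],"grip":200},{"rot":[0,0,0],"xyz":[0.07,0,-0.02],"grip":200},{"rot":[0,0,0],"xyz":[0.09,0,-0.04],"grip":200},{"rot":[0,0,0],"xyz":[0.11,0,-0.05],"grip":200}])

```text
clock: 12.42
tool_pos: [0.5349, 0.0314, 0.2306]
eef_rot: [0.025, 1.0, 0.0, 0.0]
contact_force: [-0.1, -0.1, -0.6]
opening: 0.494
finger_force: 50.0
```

```bash
python3 -c "
from h import *
st(); to((.4263,.1910,.23),-1.465)"
```

```text
t 12.42 p [0.5349 0.0314 0.2306] yaw -0.0508 tilt [0.0002 0.0001] F [-0.1 -0.1 -0.6] M [ 0.02 -0.05  0.02] op 0.494 ff 50.0 q [-0.11  0.58 -0.05  1.85  0.04  0.71  1.33]
xyz [0.1166 0.1539 0.0006] rot [0.    0.    1.414]
```

carry_out(plan=[{"rot":[0,0,0.12],"xyz":[0.01,0.013,0],"grip":200},{"rot":[0,0,0.24],"xyz":[0.02,0.026,0],"grip":200},{"rot":[0,0,0.36],"xyz":[0.03,0.039,0],"grip":200},{"rot":[0,0,0.48],"xyz":[0.04,0.052,0],"grip":200},{"rot":[0,0,0.6],"xyz":[0.05,0.065,0],"grip":200},{"rot":[0,0,0.72],"xyz":[0.06,0.078,0],"grip":200},{"rot":[0,0,0.84],"xyz":[0.07,0.091,0],"grip":200},{"rot":[0,0,0.9],"xyz":[0.075,0.1,0],"grip":200}])

```text
clock: 13.08
tool_pos: [0.4649, 0.1367, 0.2299]
eef_rot: [0.459, 0.888, 0.0, -0.001]
contact_force: [0.0, 0.2, -1.2]
opening: 0.493
finger_force: 50.0
```

```bash
python3 -c "
from h import *
st(); to((.4263,.1910,.23),-1.465)"
```

```text
t 13.08 p [0.4649 0.1367 0.2299] yaw -0.9545 tilt [-0.0008  0.0008] F [ 0.   0.2 -1.2] M [-0.07  0.05 -0.04] op 0.493 ff 50.0 q [-0.53  0.53  0.24  2.   -0.21  0.63  0.46]
xyz [ 0.0667 -0.0001 -0.    ] rot [-0.    -0.001  0.511]
```

carry_out(plan=[{"rot":[0,0,0.12],"xyz":[0.016,0,0],"grip":200},{"rot":[0,0,0.24],"xyz":[0.032,0,0],"grip":200},{"rot":[0,0,0.36],"xyz":[0.048,0,0],"grip":200},{"rot":[0,0,0.47],"xyz":[0.062,0,0],"grip":200},{"rot":[0,0,0.511],"xyz":[0.067,0,0],"grip":200},{"rot":[0,0,0.511],"xyz":[0.067,0,0],"grip":200},{"rot":[0,0,0.511],"xyz":[0.067,0,0],"grip":200},{"rot":[0,0,0.511],"xyz":[0.067,0,0],"grip":200}])

```text
clock: 13.75
tool_pos: [0.4278, 0.1891, 0.2299]
eef_rot: [0.667, 0.745, 0.0, 0.0]
contact_force: [0.5, -0.1, -0.6]
opening: 0.492
finger_force: 50.0
```

carry_out(plan=[{"rot":[0,0,0],"xyz":[0,0,0],"grip":200},{"rot":[0,0,0],"xyz":[0,0,0],"grip":200},{"rot":[0,0,0],"xyz":[0,0,0],"grip":200}])

```text
clock: 14.0
tool_pos: [0.4276, 0.1891, 0.2298]
eef_rot: [0.668, 0.744, 0.0, 0.0]
contact_force: [-0.7, -0.2, -0.4]
opening: 0.496
finger_force: 50.0
```

```bash
cat >> h.py <<'E'
def offs(zt,f):
    """in-grip template x offset: row edges in image vs predicted (zt = template z at TCP, mm)"""
    im=cv2.cvtColor(snap('wrist',f),cv2.COLOR_RGB2GRAY).astype(float)
    p=r.camera_params('wrist'); Hi=np.linalg.inv(p['hand_eye'])
    for nm,x,z,c in [('z24',.01,24,(345,365)),('z66',.01,66,(305,330)),('z66sh',.01,66,(368,378)),('z102',.01,102,(362,372)),('top',.003,114,(300,340))]:
        pr=[]
        for dx in (0,.002):
            q=Hi@np.array([x+dx,0,(zt-z)/1000,1]); pr.append(p['cy']+p['fy']*q[1]/q[2])
        g=np.diff(im[:,c[0]:c[1]].mean(1)); k=np.argsort(-abs(g)*(abs(np.arange(len(g))+1-pr[0])<13))[:3]
        print(nm,'pred',np.round(pr,1),[(int(i)+1,round(float(g[i]))) for i in k])
E
python3 -c "
from h import *
st(); offs(75.7,'wI2.png'); to((.4263,.1910,.23),-1.465)
import os
"
```

```text
t 14.0 p [0.4276 0.1891 0.2298] yaw -1.4625 tilt [0.0002 0.0001] F [-0.7 -0.2 -0.4] M [-0.11  0.06 -0.03] op 0.496 ff 50.0 q [-0.78  0.54  0.41  2.05 -0.36  0.62 -0.02]
z24 pred [250.1 246.6] [(252, -19), (253, -10), (257, -6)]
z66 pred [280.5 276.3] [(283, 43), (268, -42), (282, 34)]
z66sh pred [280.5 276.3] [(282, 54), (293, -52), (283, 32)]
z102 pred [321.2 316.1] [(322, 61), (324, -20), (321, 13)]
top pred [358.5 353.2] [(371, -69), (360, 33), (361, 14)]
xyz [ 0.002  -0.001  -0.0002] rot [ 0.    -0.     0.003]
```

carry_out(plan=[{"rot":[0,0,0],"xyz":[0.0015,-0.001,0.01],"grip":200},{"rot":[0,0,0],"xyz":[0.0015,-0.001,0.022],"grip":200},{"rot":[0,0,0],"xyz":[0.0015,-0.001,0.031],"grip":200},{"rot":[0,0,0],"xyz":[0.0015,-0.001,0.035],"grip":200},{"rot":[0,0,0],"xyz":[0.0005,-0.001,0.039],"grip":200},{"rot":[0,0,0],"xyz":[-0.0005,-0.001,0.043],"grip":200},{"rot":[0,0,0],"xyz":[-0.0015,-0.001,0.047],"grip":200},{"rot":[0,0,0],"xyz":[-0.0025,-0.001,0.051],"grip":200}])

```text
clock: 14.72
tool_pos: [0.4282, 0.1871, 0.1797]
eef_rot: [0.668, 0.744, 0.002, 0.001]
contact_force: [1.6, -0.5, 6.2]
opening: 0.497
finger_force: 49.9
```

```bash
python3 -c "
from h import *
st(); to((.4264,.1903,.23),-1.465)"
```

```text
t 14.72 p [0.4282 0.1871 0.1797] yaw -1.4625 tilt [0.0036 0.0016] F [ 1.6 -0.5  6.2] M [-0.01 -0.24 -0.05] op 0.497 ff 49.9 q [-0.72  0.62  0.33  2.11 -0.42  0.47  0.04]
xyz [ 0.0034 -0.0012 -0.0503] rot [ 0.004 -0.001  0.002]
```

carry_out(plan=[{"rot":[0,0,0],"xyz":[-0.0015,-0.001,0.004],"grip":200},{"rot":[0,0,0],"xyz":[-0.003,-0.001,0.008],"grip":200},{"rot":[0,0,0],"xyz":[-0.0045,-0.001,0.013],"grip":200},{"rot":[0,0,0],"xyz":[-0.006,-0.001,0.018],"grip":200},{"rot":[0,0,0],"xyz":[-0.007,-0.001,0.022],"grip":200},{"rot":[0,0,0],"xyz":[-0.007,-0.001,0.028],"grip":200},{"rot":[0,0,0],"xyz":[-0.007,-0.001,0.034],"grip":200},{"rot":[0,0,0],"xyz":[-0.007,-0.001,0.04],"grip":200}])

```text
clock: 15.38
tool_pos: [0.4267, 0.1801, 0.1384]
eef_rot: [0.667, 0.745, 0.0, 0.0]
contact_force: [0.2, 0.6, 4.1]
opening: 0.493
finger_force: 50.0
```

```bash
python3 -c "
from h import *
st(); to((.4275,.1805,.082),-1.465)"
```

```text
t 15.38 p [0.4267 0.1801 0.1384] yaw -1.4617 tilt [0.0008 0.0005] F [0.2 0.6 4.1] M [ 0.09  0.06 -0.1 ] op 0.493 ff 50.0 q [-0.65  0.68  0.25  2.15 -0.46  0.36  0.09]
xyz [0.0003 0.0008 0.0564] rot [ 0.001 -0.     0.003]
```

carry_out(plan=[{"rot":[0,0,0],"xyz":[0,0,0.008],"grip":200},{"rot":[0,0,0],"xyz":[0,0,0.016],"grip":200},{"rot":[0,0,0],"xyz":[0,0,0.024],"grip":200},{"rot":[0,0,0],"xyz":[0,0,0.032],"grip":200},{"rot":[0,0,0],"xyz":[0,0,0.04],"grip":200},{"rot":[0,0,0],"xyz":[0,0,0.047],"grip":200},{"rot":[0,0,0],"xyz":[0,0,0.053],"grip":200},{"rot":[0,0,0],"xyz":[0,0,0.056],"grip":200}])

```text
clock: 16.05
tool_pos: [0.4257, 0.18, 0.0817]
eef_rot: [0.667, 0.745, -0.001, -0.001]
contact_force: [-5.2, 1.0, 32.0]
opening: 0.496
finger_force: 49.9
```

carry_out(plan=[{"rot":[0,0,0],"xyz":[0,0,0.001],"grip":200},{"rot":[0,0,0],"xyz":[0,0,0.002],"grip":200},{"rot":[0,0,0],"xyz":[0,0,0.002],"grip":200}])

```text
clock: 16.3
tool_pos: [0.4256, 0.18, 0.0817]
eef_rot: [0.667, 0.745, 0.0, -0.001]
contact_force: [-2.7, 2.3, 16.7]
opening: 0.497
finger_force: 50.0
```

carry_out(plan=[{"rot":[0,0,0],"xyz":[0,0,-0.002],"grip":60},{"rot":[0,0,0],"xyz":[0,0,-0.002],"grip":60},{"rot":[0,0,0],"xyz":[0,0,-0.002],"grip":60},{"rot":[0,0,0],"xyz":[0,0,-0.02],"grip":60},{"rot":[0,0,0],"xyz":[0,0,-0.05],"grip":60},{"rot":[0,0,0],"xyz":[0,0,-0.09],"grip":60},{"rot":[0,0,0],"xyz":[0,0,-0.13],"grip":60},{"rot":[0,0,0],"xyz":[0,0,-0.17],"grip":60}])

```text
clock: 16.97
tool_pos: [0.4257, 0.1791, 0.252]
eef_rot: [0.668, 0.744, -0.001, -0.0]
contact_force: [0.1, 0.9, 0.3]
opening: 0.765
finger_force: 0.0
```

```bash
python3 -c "
from h import *
st(); w=snap('wrist','wN3.png'); to((.650,.126,.28),-.05)"
```

```text
t 16.97 p [0.4257 0.1791 0.252 ] yaw -1.4626 tilt [-0.0014 -0.0014] F [0.1 0.9 0.3] M [ 0.02  0.01 -0.05] op 0.765 ff 0.0 q [-0.79  0.5   0.45  2.04 -0.34  0.68 -0.01]
xyz [-0.0772  0.2135 -0.02  ] rot [ 0.01   0.004 -1.414]
```

carry_out(plan=[{"rot":[0,0,0],"xyz":[0,0,-0.025],"grip":60},{"rot":[0,0,-0.12],"xyz":[-0.01,0.025,-0.025],"grip":60},{"rot":[0,0,-0.24],"xyz":[-0.02,0.05,-0.025],"grip":60},{"rot":[0,0,-0.36],"xyz":[-0.03,0.075,-0.025],"grip":60},{"rot":[0,0,-0.48],"xyz":[-0.04,0.1,-0.025],"grip":60},{"rot":[0,0,-0.6],"xyz":[-0.05,0.125,-0.025],"grip":60},{"rot":[0,0,-0.72],"xyz":[-0.057,0.15,-0.025],"grip":60},{"rot":[0,0,-0.84],"xyz":[-0.06,0.165,-0.025],"grip":60}])

```text
clock: 17.68
tool_pos: [0.5992, 0.1361, 0.2748]
eef_rot: [0.304, 0.953, -0.001, 0.001]
contact_force: [-0.1, 0.0, -0.4]
opening: 0.767
finger_force: 0.0
```

```bash
python3 -c "
from h import *
st(); to((.650,.126,.28),-.05)"
```

```text
t 17.68 p [0.5992 0.1361 0.2748] yaw -0.6187 tilt [ 0.0007 -0.0013] F [-0.1  0.  -0.4] M [-0.03 -0.04  0.04] op 0.767 ff 0.0 q [-0.41  0.64  0.2   1.57 -0.14  0.95  0.79]
xyz [-0.0472  0.0212 -0.0051] rot [-0.001  0.001 -0.569]
```

carry_out(plan=[{"rot":[0,0,-0.12],"xyz":[-0.01,0.004,0],"grip":60},{"rot":[0,0,-0.24],"xyz":[-0.02,0.009,0],"grip":60},{"rot":[0,0,-0.36],"xyz":[-0.03,0.014,0],"grip":60},{"rot":[0,0,-0.48],"xyz":[-0.04,0.018,0],"grip":60},{"rot":[0,0,-0.569],"xyz":[-0.047,0.021,0],"grip":60},{"rot":[0,0,-0.569],"xyz":[-0.047,0.021,0.005],"grip":60},{"rot":[0,0,-0.569],"xyz":[-0.047,0.021,0.015],"grip":60},{"rot":[0,0,-0.569],"xyz":[-0.047,0.021,0.025],"grip":60}])

```text
clock: 18.35
tool_pos: [0.6465, 0.1279, 0.2493]
eef_rot: [0.027, 1.0, -0.0, -0.001]
contact_force: [-1.1, -0.2, -0.3]
opening: 0.763
finger_force: 0.0
```

carry_out(plan=[{"rot":[0,0,0],"xyz":[0,0,0],"grip":60},{"rot":[0,0,0],"xyz":[0,0,0],"grip":60},{"rot":[0,0,0],"xyz":[0,0,0],"grip":60},{"rot":[0,0,0],"xyz":[0,0,0],"grip":60}])

```text
clock: 18.68
tool_pos: [0.6474, 0.1282, 0.2511]
eef_rot: [0.026, 1.0, 0.0, 0.0]
contact_force: [0.2, 0.1, 0.3]
opening: 0.766
finger_force: 0.0
```

```bash
python3 -c "
from h import *
st(); to((.650,.126,.181),-.05)"
```

```text
t 18.68 p [0.6474 0.1282 0.2511] yaw -0.0528 tilt [0.0007 0.0001] F [0.2 0.1 0.3] M [-0.01  0.02  0.01] op 0.766 ff 0.0 q [-0.28  0.72  0.03  1.44 -0.02  0.98  1.27]
xyz [-0.0027 -0.002   0.0701] rot [ 0.     0.001 -0.003]
```

carry_out(plan=[{"rot":[0,0,0],"xyz":[-0.0025,-0.002,0.03],"grip":60},{"rot":[0,0,0],"xyz":[-0.0025,-0.002,0.055],"grip":60},{"rot":[0,0,0],"xyz":[-0.0025,-0.002,0.07],"grip":60},{"rot":[0,0,0],"xyz":[-0.0025,-0.002,0.07],"grip":60},{"rot":[0,0,0],"xyz":[-0.0025,-0.002,0.07],"grip":60},{"rot":[0,0,0],"xyz":[-0.0025,-0.002,0.07],"grip":150},{"rot":[0,0,0],"xyz":[-0.0025,-0.002,0.07],"grip":200},{"rot":[0,0,0],"xyz":[-0.0025,-0.002,0.07],"grip":200}], squeeze=50)

```text
clock: 19.35
tool_pos: [0.6506, 0.126, 0.1823]
eef_rot: [0.026, 1.0, 0.0, 0.001]
contact_force: [-0.9, -0.0, 0.3]
opening: 0.562
finger_force: 0.0
```

carry_out(plan=[{"rot":[0,0,0],"xyz":[0,0,0],"grip":200},{"rot":[0,0,0],"xyz":[0,0,0],"grip":200},{"rot":[0,0,0],"xyz":[0,0,0],"grip":200}])

```text
clock: 19.6
tool_pos: [0.6503, 0.126, 0.1817]
eef_rot: [0.026, 1.0, 0.0, 0.001]
contact_force: [-0.5, -0.1, 4.4]
opening: 0.495
finger_force: 50.0
```

carry_out(plan=[{"rot":[0,0,0],"xyz":[0,0,-0.01],"grip":200},{"rot":[0,0,0],"xyz":[0,0,-0.02],"grip":200},{"rot":[0,0,0],"xyz":[0,0,-0.02],"grip":200},{"rot":[0,0,0],"xyz":[0.02,0,-0.02],"grip":200},{"rot":[0,0,0],"xyz":[0.045,0,-0.02],"grip":200},{"rot":[0,0,0],"xyz":[0.07,0,-0.02],"grip":200},{"rot":[0,0,0],"xyz":[0.095,0,-0.04],"grip":200},{"rot":[0,0,0],"xyz":[0.13,0,-0.05],"grip":200}])

```text
clock: 20.27
tool_pos: [0.5207, 0.1325, 0.2317]
eef_rot: [0.027, 1.0, 0.0, 0.002]
contact_force: [0.6, -0.6, -0.8]
opening: 0.497
finger_force: 50.0
```

```bash
python3 -c "
from h import *
st(); to((.4313,-.1937,.23),-1.654)"
```

```text
t 20.27 p [0.5207 0.1325 0.2317] yaw -0.0539 tilt [0.0033 0.0006] F [ 0.6 -0.6 -0.8] M [ 0.05 -0.09 -0.04] op 0.497 ff 50.0 q [-0.35  0.58  0.03  1.85 -0.02  0.71  1.2 ]
xyz [ 0.0718 -0.3306  0.0012] rot [0.003 0.002 1.6  ]
```

carry_out(plan=[{"rot":[0,0,0.12],"xyz":[0.005,-0.02,0],"grip":200},{"rot":[0,0,0.24],"xyz":[0.01,-0.045,0],"grip":200},{"rot":[0,0,0.36],"xyz":[0.016,-0.07,0],"grip":200},{"rot":[0,0,0.48],"xyz":[0.022,-0.095,0],"grip":200},{"rot":[0,0,0.6],"xyz":[0.028,-0.12,0],"grip":200},{"rot":[0,0,0.72],"xyz":[0.034,-0.145,0],"grip":200},{"rot":[0,0,0.84],"xyz":[0.04,-0.17,0],"grip":200},{"rot":[0,0,0.96],"xyz":[0.046,-0.195,0],"grip":200}])

```text
clock: 20.93
tool_pos: [0.4634, -0.0607, 0.231]
eef_rot: [0.487, 0.873, 0.0, 0.0]
contact_force: [1.1, -0.1, -1.6]
opening: 0.493
finger_force: 50.0
```

```bash
python3 -c "
from h import *
st(); to((.4313,-.1937,.23),-1.654)"
```

```text
t 20.93 p [ 0.4634 -0.0607  0.231 ] yaw -1.0184 tilt [0.0008 0.0002] F [ 1.1 -0.1 -1.6] M [-0.12  0.01 -0.01] op 0.493 ff 50.0 q [-0.15  0.52  0.28  2.05 -0.24  0.61  0.85]
xyz [-0.0964 -0.0971  0.001 ] rot [ 0.001 -0.     0.636]
```

carry_out(plan=[{"rot":[0,0,0.12],"xyz":[-0.019,-0.019,0],"grip":200},{"rot":[0,0,0.24],"xyz":[-0.038,-0.038,0],"grip":200},{"rot":[0,0,0.36],"xyz":[-0.057,-0.057,0],"grip":200},{"rot":[0,0,0.48],"xyz":[-0.076,-0.076,0],"grip":200},{"rot":[0,0,0.58],"xyz":[-0.09,-0.091,0],"grip":200},{"rot":[0,0,0.636],"xyz":[-0.096,-0.097,0],"grip":200},{"rot":[0,0,0.636],"xyz":[-0.096,-0.097,0],"grip":200},{"rot":[0,0,0.636],"xyz":[-0.096,-0.097,0],"grip":200}])

```text
clock: 21.6
tool_pos: [0.4325, -0.1916, 0.2306]
eef_rot: [0.733, 0.68, 0.0, -0.0]
contact_force: [0.1, -0.6, -2.0]
opening: 0.49
finger_force: 50.0
```

carry_out(plan=[{"rot":[0,0,0],"xyz":[0,0,0],"grip":200},{"rot":[0,0,0],"xyz":[0,0,0],"grip":200},{"rot":[0,0,0],"xyz":[0,0,0],"grip":200},{"rot":[0,0,0],"xyz":[0,0,0],"grip":200}])

```text
clock: 21.93
tool_pos: [0.4325, -0.1916, 0.2307]
eef_rot: [0.733, 0.68, 0.0, -0.0]
contact_force: [0.1, -0.3, -1.0]
opening: 0.496
finger_force: 50.0
```

```bash
python3 -c "
from h import *
st(); offs(76.7,'wI3.png'); to((.4313,-.1937,.23),-1.654)
im=cv2.imread('pics/wI3.png'); a=cv2.resize(im[120:380,170:430],(520,520)); n=cv2.imread('pics/wN3.png'); b=cv2.resize(n[130:330,230:400],(270,318)); b=cv2.copyMakeBorder(b,0,202,0,0,0)
cv2.imwrite('pics/c3.png',np.hstack([a,b]))"
```

```text
t 21.93 p [ 0.4325 -0.1916  0.2307] yaw -1.6466 tilt [0.     0.0006] F [ 0.1 -0.3 -1. ] M [-0.07  0.11  0.03] op 0.496 ff 50.0 q [ 0.04  0.55  0.44  2.04 -0.39  0.64  0.66]
z24 pred [249.6 246.1] [(246, -88), (245, -69), (258, -39)]
z66 pred [279.7 275.6] [(274, 56), (275, 18), (273, 9)]
z66sh pred [279.7 275.6] [(274, 58), (275, 15), (273, 10)]
z102 pred [319.8 314.8] [(311, 72), (313, -21), (312, 14)]
top pred [356.8 351.5] [(348, 24), (349, 17), (364, 5)]
xyz [-0.002  -0.001   0.0007] rot [ 0.    -0.     0.007]
```

View pics/c3.png

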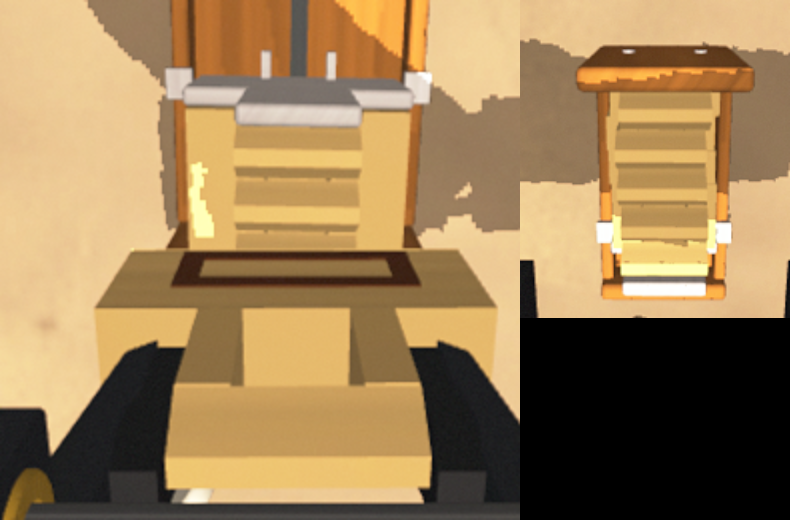

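Left panel: the wide template is held upright over the wide rack, about 3 mm toward +x in the grip, with the row's bars behind it at (297,160–240). Right panel: the narrow rack shows five upright templates.

carry_out(plan=[{"rot":[0,0,0.007],"xyz":[-0.004,-0.001,0.01],"grip":200},{"rot":[0,0,0.007],"xyz":[-0.004,-0.001,0.022],"grip":200},{"rot":[0,0,0.007],"xyz":[-0.004,-0.001,0.031],"grip":200},{"rot":[0,0,0.007],"xyz":[-0.004,-0.001,0.035],"grip":200},{"rot":[0,0,0.007],"xyz":[-0.003,-0.001,0.039],"grip":200},{"rot":[0,0,0.007],"xyz":[-0.002,-0.001,0.043],"grip":200},{"rot":[0,0,0.007],"xyz":[-0.001,-0.001,0.047],"grip":200},{"rot":[0,0,0.007],"xyz":[0,-0.001,0.051],"grip":200}])

```text
clock: 22.65
tool_pos: [0.4326, -0.1939, 0.1807]
eef_rot: [0.737, 0.676, 0.001, 0.002]
contact_force: [-0.1, -1.1, 3.7]
opening: 0.493
finger_force: 50.0
```

```bash
python3 -c "
from h import *
st(); to((.4311,-.1957,.23),-1.654);to((.432,-.1857,.13),-1.654)"
```

```text
t 22.65 p [ 0.4326 -0.1939  0.1807] yaw -1.657 tilt [ 0.0038 -0.0024] F [-0.1 -1.1  3.7] M [-0.37 -0.03 -0.09] op 0.493 ff 50.0 q [ 0.09  0.63  0.37  2.09 -0.46  0.5   0.72]
xyz [-0.0021 -0.0011 -0.0493] rot [ 0.004  0.002 -0.003]
xyz [ 0.0082 -0.0015  0.0507] rot [ 0.004  0.002 -0.003]
```

carry_out(plan=[{"rot":[0,0,0],"xyz":[0.0015,-0.001,0.004],"grip":200},{"rot":[0,0,0],"xyz":[0.003,-0.001,0.008],"grip":200},{"rot":[0,0,0],"xyz":[0.0045,-0.001,0.013],"grip":200},{"rot":[0,0,0],"xyz":[0.006,-0.001,0.018],"grip":200},{"rot":[0,0,0],"xyz":[0.0065,-0.001,0.022],"grip":200},{"rot":[0,0,0],"xyz":[0.0065,-0.001,0.028],"grip":200},{"rot":[0,0,0],"xyz":[0.0065,-0.001,0.034],"grip":200},{"rot":[0,0,0],"xyz":[0.0065,-0.001,0.04],"grip":200}])

```text
clock: 23.32
tool_pos: [0.4308, -0.1864, 0.1391]
eef_rot: [0.737, 0.676, -0.0, 0.0]
contact_force: [-0.6, -4.7, 2.8]
opening: 0.491
finger_force: 50.0
```

```bash
python3 -c "
from h import *
st(); to((.432,-.1860,.0827),-1.654)"
```

```text
t 23.32 p [ 0.4308 -0.1864  0.1391] yaw -1.6564 tilt [ 0.0002 -0.0008] F [-0.6 -4.7  2.8] M [-1.34  0.14 -0.12] op 0.491 ff 50.0 q [ 0.13  0.69  0.29  2.13 -0.51  0.38  0.75]
xyz [0.0006 0.0012 0.0564] rot [ 0.     0.001 -0.002]
```

carry_out(plan=[{"rot":[0,0,0],"xyz":[0,0,0.008],"grip":200},{"rot":[0,0,0],"xyz":[0,0,0.016],"grip":200},{"rot":[0,0,0],"xyz":[0,0,0.024],"grip":200},{"rot":[0,0,0],"xyz":[0,0,0.032],"grip":200},{"rot":[0,0,0],"xyz":[0,0,0.04],"grip":200},{"rot":[0,0,0],"xyz":[0,0,0.047],"grip":200},{"rot":[0,0,0],"xyz":[0,0,0.053],"grip":200},{"rot":[0,0,0],"xyz":[0,0,0.056],"grip":200}])

```text
clock: 23.98
tool_pos: [0.4302, -0.1845, 0.0828]
eef_rot: [0.736, 0.677, 0.0, -0.002]
contact_force: [-6.3, 0.8, 29.3]
opening: 0.493
finger_force: 51.7
```

carry_out(plan=[{"rot":[0,0,0],"xyz":[0,0,0.001],"grip":200},{"rot":[0,0,0],"xyz":[0,0,0.001],"grip":200},{"rot":[0,0,0],"xyz":[0,0,0.001],"grip":200}])

```text
clock: 24.23
tool_pos: [0.43, -0.1845, 0.0828]
eef_rot: [0.736, 0.677, 0.0, -0.001]
contact_force: [-1.7, 0.6, 7.1]
opening: 0.496
finger_force: 51.7
```

carry_out(plan=[{"rot":[0,0,0],"xyz":[0,0,-0.001],"grip":60},{"rot":[0,0,0],"xyz":[0,0,-0.001],"grip":60},{"rot":[0,0,0],"xyz":[0,0,-0.001],"grip":60},{"rot":[0,0,0],"xyz":[0,0,-0.02],"grip":60},{"rot":[0,0,0],"xyz":[0,0,-0.05],"grip":60},{"rot":[0,0,0],"xyz":[0,0,-0.09],"grip":60},{"rot":[0,0,0],"xyz":[0,0,-0.13],"grip":60},{"rot":[0,0,0],"xyz":[0,0,-0.17],"grip":60}])

```text
clock: 24.9
tool_pos: [0.43, -0.1853, 0.2541]
eef_rot: [0.736, 0.676, -0.0, -0.001]
contact_force: [0.9, -0.0, -1.0]
opening: 0.765
finger_force: 0.0
```

```bash
python3 -c "
from h import *
st(); pickle.dump(r.get_state(),open('sW2.pkl','wb')); w=snap('wrist','wW2.png'); to((.638,-.0725,.28),-.05)"
```

```text
t 24.9 p [ 0.43   -0.1853  0.2541] yaw -1.6556 tilt [-0.0019  0.0008] F [ 0.9 -0.  -1. ] M [-0.11  0.03  0.07] op 0.765 ff 0.0 q [-0.01  0.51  0.5   2.02 -0.37  0.7   0.64]
xyz [ 0.1322  0.1942 -0.018 ] rot [ 0.006  0.01  -1.607]
```

carry_out(plan=[{"rot":[0,0,0],"xyz":[0,0,-0.02],"grip":60},{"rot":[0,0,-0.12],"xyz":[0.014,0.02,-0.02],"grip":60},{"rot":[0,0,-0.24],"xyz":[0.028,0.04,-0.02],"grip":60},{"rot":[0,0,-0.36],"xyz":[0.042,0.06,-0.02],"grip":60},{"rot":[0,0,-0.48],"xyz":[0.056,0.08,-0.02],"grip":60},{"rot":[0,0,-0.6],"xyz":[0.07,0.1,-0.02],"grip":60},{"rot":[0,0,-0.72],"xyz":[0.084,0.12,-0.02],"grip":60},{"rot":[0,0,-0.84],"xyz":[0.098,0.14,-0.02],"grip":60}])

```text
clock: 25.62
tool_pos: [0.5791, -0.0989, 0.2722]
eef_rot: [0.394, 0.919, 0.0, -0.001]
contact_force: [0.6, -0.6, 0.3]
opening: 0.765
finger_force: 0.0
```

```bash
python3 -c "
from h import *
st(); to((.638,-.0725,.27),-.05)"
```

```text
t 25.62 p [ 0.5791 -0.0989  0.2722] yaw -0.8093 tilt [-0.0012  0.0008] F [ 0.6 -0.6  0.3] M [-0.03 -0.06 -0.01] op 0.765 ff 0.0 q [-0.06  0.61  0.26  1.66 -0.19  0.9   1.04]
xyz [-0.0216  0.0608  0.0021] rot [ 0.    -0.001 -0.759]
```

carry_out(plan=[{"rot":[0,0,-0.12],"xyz":[-0.004,0.01,0],"grip":60},{"rot":[0,0,-0.24],"xyz":[-0.008,0.02,0],"grip":60},{"rot":[0,0,-0.36],"xyz":[-0.012,0.03,0],"grip":60},{"rot":[0,0,-0.48],"xyz":[-0.016,0.04,0],"grip":60},{"rot":[0,0,-0.6],"xyz":[-0.019,0.05,0],"grip":60},{"rot":[0,0,-0.72],"xyz":[-0.021,0.058,0],"grip":60},{"rot":[0,0,-0.759],"xyz":[-0.0216,0.061,0.01],"grip":60},{"rot":[0,0,-0.759],"xyz":[-0.0216,0.061,0.022],"grip":60}])

```text
clock: 26.28
tool_pos: [0.6389, -0.0729, 0.2505]
eef_rot: [0.027, 1.0, 0.001, 0.001]
contact_force: [-0.9, -0.6, -0.8]
opening: 0.765
finger_force: 0.0
```

carry_out(plan=[{"rot":[0,0,0],"xyz":[0,0,0],"grip":60},{"rot":[0,0,0],"xyz":[0,0,0],"grip":60},{"rot":[0,0,0],"xyz":[0,0,0],"grip":60},{"rot":[0,0,0],"xyz":[0,0,0],"grip":60},{"rot":[0,0,0],"xyz":[0,0,0],"grip":60}])

```text
clock: 26.7
tool_pos: [0.6381, -0.0741, 0.2514]
eef_rot: [0.028, 1.0, -0.0, 0.001]
contact_force: [-0.7, -0.2, 0.1]
opening: 0.763
finger_force: 0.0
```

```bash
python3 -c "
from h import *
st(); to((.638,-.0725,.181),-.05)"
```

```text
t 26.7 p [ 0.6381 -0.0741  0.2514] yaw -0.0569 tilt [ 0.001  -0.0001] F [-0.7 -0.2  0.1] M [0.04 0.07 0.02] op 0.763 ff 0.0 q [ 0.02  0.7   0.04  1.5  -0.04  0.94  1.59]
xyz [0.0002 0.0016 0.0704] rot [-0.     0.001 -0.007]
```

carry_out(plan=[{"rot":[0,0,-0.007],"xyz":[0,0.0015,0.03],"grip":60},{"rot":[0,0,-0.007],"xyz":[0,0.0015,0.055],"grip":60},{"rot":[0,0,-0.007],"xyz":[0,0.0015,0.07],"grip":60},{"rot":[0,0,-0.007],"xyz":[0,0.0015,0.07],"grip":60},{"rot":[0,0,-0.007],"xyz":[0,0.0015,0.07],"grip":60},{"rot":[0,0,-0.007],"xyz":[0,0.0015,0.07],"grip":150},{"rot":[0,0,-0.007],"xyz":[0,0.0015,0.07],"grip":200},{"rot":[0,0,-0.007],"xyz":[0,0.0015,0.07],"grip":200}], squeeze=50)

```text
clock: 27.37
tool_pos: [0.6388, -0.0726, 0.1822]
eef_rot: [0.025, 1.0, -0.0, 0.001]
contact_force: [0.2, -0.0, -0.1]
opening: 0.562
finger_force: 0.0
```

carry_out(plan=[{"rot":[0,0,0],"xyz":[0,0,0],"grip":200},{"rot":[0,0,0],"xyz":[0,0,0],"grip":200},{"rot":[0,0,0],"xyz":[0,0,0],"grip":200}])

```text
clock: 27.62
tool_pos: [0.6385, -0.0726, 0.1816]
eef_rot: [0.025, 1.0, -0.0, 0.001]
contact_force: [-0.1, -0.1, 4.3]
opening: 0.491
finger_force: 50.0
```

carry_out(plan=[{"rot":[0,0,0],"xyz":[0,0,-0.01],"grip":200},{"rot":[0,0,0],"xyz":[0,0,-0.02],"grip":200},{"rot":[0,0,0],"xyz":[0,0,-0.02],"grip":200},{"rot":[0,0,0],"xyz":[0.02,0,-0.02],"grip":200},{"rot":[0,0,0],"xyz":[0.045,0,-0.02],"grip":200},{"rot":[0,0,0],"xyz":[0.07,0,-0.02],"grip":200},{"rot":[0,0,0],"xyz":[0.095,0,-0.04],"grip":200},{"rot":[0,0,0],"xyz":[0.13,0,-0.05],"grip":200}])

```text
clock: 28.28
tool_pos: [0.509, -0.066, 0.2317]
eef_rot: [0.025, 1.0, 0.0, 0.002]
contact_force: [1.2, -0.1, -1.0]
opening: 0.496
finger_force: 50.0
```

```bash
python3 -c "
from h import *
st(); to((.4313,-.1937,.23),-1.654)"
```

```text
t 28.28 p [ 0.509  -0.066   0.2317] yaw -0.0496 tilt [ 0.0035 -0.0001] F [ 1.2 -0.1 -1. ] M [ 0.08 -0.11  0.01] op 0.496 ff 50.0 q [ 0.02  0.55  0.03  1.92 -0.03  0.67  1.59]
xyz [ 0.0713 -0.1314  0.0015] rot [0.003 0.003 1.604]
```

carry_out(plan=[{"rot":[0,0,0.12],"xyz":[0.005,-0.01,0],"grip":200},{"rot":[0,0,0.24],"xyz":[0.01,-0.02,0],"grip":200},{"rot":[0,0,0.36],"xyz":[0.015,-0.03,0],"grip":200},{"rot":[0,0,0.48],"xyz":[0.02,-0.04,0],"grip":200},{"rot":[0,0,0.6],"xyz":[0.025,-0.05,0],"grip":200},{"rot":[0,0,0.72],"xyz":[0.032,-0.06,0],"grip":200},{"rot":[0,0,0.84],"xyz":[0.04,-0.07,0],"grip":200},{"rot":[0,0,0.96],"xyz":[0.045,-0.08,0],"grip":200}])

```text
clock: 28.95
tool_pos: [0.4584, -0.144, 0.2309]
eef_rot: [0.486, 0.874, 0.0, -0.0]
contact_force: [-0.7, 0.4, -1.8]
opening: 0.496
finger_force: 50.0
```

```bash
python3 -c "
from h import *
st(); to((.4313,-.1937,.23),-1.654)"
```

```text
t 28.95 p [ 0.4584 -0.144   0.2309] yaw -1.0157 tilt [-0.0001  0.0004] F [-0.7  0.4 -1.8] M [-0.04  0.08  0.03] op 0.496 ff 50.0 q [ 0.01  0.54  0.31  2.01 -0.27  0.63  1.05]
xyz [-0.028  -0.0492  0.0009] rot [-0.    -0.     0.638]
```

carry_out(plan=[{"rot":[0,0,0.12],"xyz":[-0.006,-0.01,0],"grip":200},{"rot":[0,0,0.24],"xyz":[-0.012,-0.02,0],"grip":200},{"rot":[0,0,0.36],"xyz":[-0.018,-0.03,0],"grip":200},{"rot":[0,0,0.48],"xyz":[-0.023,-0.04,0],"grip":200},{"rot":[0,0,0.6],"xyz":[-0.028,-0.048,0],"grip":200},{"rot":[0,0,0.638],"xyz":[-0.028,-0.049,0],"grip":200},{"rot":[0,0,0.638],"xyz":[-0.028,-0.049,0],"grip":200},{"rot":[0,0,0.638],"xyz":[-0.028,-0.049,0],"grip":200}])

```text
clock: 29.62
tool_pos: [0.4327, -0.1932, 0.2308]
eef_rot: [0.733, 0.68, 0.0, -0.0]
contact_force: [0.4, 0.4, -0.9]
opening: 0.496
finger_force: 50.0
```

carry_out(plan=[{"rot":[0,0,0],"xyz":[0,0,0],"grip":200},{"rot":[0,0,0],"xyz":[0,0,0],"grip":200},{"rot":[0,0,0],"xyz":[0,0,0],"grip":200},{"rot":[0,0,0],"xyz":[0,0,0],"grip":200}])

```text
clock: 29.95
tool_pos: [0.4327, -0.1933, 0.2307]
eef_rot: [0.734, 0.68, 0.0, -0.0]
contact_force: [-1.0, -0.2, -1.2]
opening: 0.495
finger_force: 50.0
```

```bash
python3 -c "
from h import *
st(); offs(76.7,'wI4.png'); to((.4313,-.1937,.23),-1.654)
im=cv2.imread('pics/wI4.png'); a=cv2.resize(im[120:380,170:430],(520,520)); n=cv2.imread('pics/wW2.png'); b=cv2.resize(n[130:330,230:400],(270,318)); b=cv2.copyMakeBorder(b,0,202,0,0,0)
cv2.imwrite('pics/c4.png',np.hstack([a,b]))"
```

```text
t 29.95 p [ 0.4327 -0.1933  0.2307] yaw -1.647 tilt [0.0001 0.0003] F [-1.  -0.2 -1.2] M [-0.12  0.08  0.05] op 0.495 ff 50.0 q [ 0.01  0.56  0.49  2.04 -0.43  0.65  0.71]
z24 pred [249.6 246.1] [(246, -79), (245, -63), (250, 43)]
z66 pred [279.7 275.6] [(274, 56), (275, 18), (273, 9)]
z66sh pred [279.7 275.6] [(274, 53), (275, 18), (273, 11)]
z102 pred [319.8 314.8] [(311, 73), (313, -21), (312, 8)]
top pred [356.8 351.5] [(348, 26), (349, 10), (347, 6)]
xyz [-0.0005 -0.0013  0.0007] rot [ 0.    -0.     0.007]
```

View pics/c4.png

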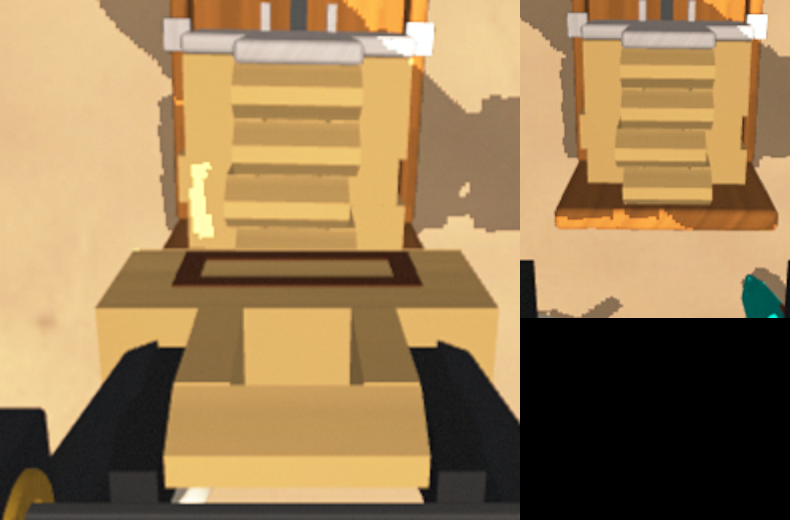

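Right panel: the wide rack holds four upright templates. Left panel: the last template sits in the grip exactly as the previous one did, about 3 mm toward +x. I'll use the same insertion.

carry_out(plan=[{"rot":[0,0,0.007],"xyz":[-0.0025,0,0.01],"grip":200},{"rot":[0,0,0.007],"xyz":[-0.0025,0,0.022],"grip":200},{"rot":[0,0,0.007],"xyz":[-0.0025,0,0.031],"grip":200},{"rot":[0,0,0.007],"xyz":[-0.0025,0,0.035],"grip":200},{"rot":[0,0,0.007],"xyz":[-0.0015,0,0.039],"grip":200},{"rot":[0,0,0.007],"xyz":[-0.0005,0,0.043],"grip":200},{"rot":[0,0,0.007],"xyz":[0.0005,0,0.047],"grip":200},{"rot":[0,0,0.007],"xyz":[0.0015,0,0.051],"grip":200}])

```text
clock: 30.67
tool_pos: [0.434, -0.1937, 0.1806]
eef_rot: [0.737, 0.676, 0.0, 0.002]
contact_force: [0.2, -2.1, 5.8]
opening: 0.492
finger_force: 50.0
```

```bash
python3 -c "
from h import *
st(); to((.4311,-.1957,.23),-1.654)"
```

```text
t 30.67 p [ 0.434  -0.1937  0.1806] yaw -1.6562 tilt [ 0.0039 -0.0027] F [ 0.2 -2.1  5.8] M [-0.66 -0.09 -0.04] op 0.492 ff 50.0 q [ 0.07  0.63  0.41  2.09 -0.5   0.51  0.77]
xyz [-0.0024 -0.0025 -0.0494] rot [ 0.004  0.002 -0.002]
```

carry_out(plan=[{"rot":[0,0,0],"xyz":[0.0015,-0.001,0.004],"grip":200},{"rot":[0,0,0],"xyz":[0.003,-0.001,0.008],"grip":200},{"rot":[0,0,0],"xyz":[0.0045,-0.001,0.013],"grip":200},{"rot":[0,0,0],"xyz":[0.006,-0.001,0.018],"grip":200},{"rot":[0,0,0],"xyz":[0.0065,-0.001,0.022],"grip":200},{"rot":[0,0,0],"xyz":[0.0065,-0.001,0.028],"grip":200},{"rot":[0,0,0],"xyz":[0.0065,-0.001,0.034],"grip":200},{"rot":[0,0,0],"xyz":[0.0065,-0.001,0.04],"grip":200}])

```text
clock: 31.33
tool_pos: [0.4323, -0.1864, 0.1392]
eef_rot: [0.736, 0.676, -0.0, 0.001]
contact_force: [-0.8, -5.5, 2.8]
opening: 0.498
finger_force: 50.0
```

```bash
python3 -c "
from h import *
st(); to((.432,-.1860,.0827),-1.654)"
```

```text
t 31.33 p [ 0.4323 -0.1864  0.1392] yaw -1.6557 tilt [ 0.0006 -0.0016] F [-0.8 -5.5  2.8] M [-1.49  0.17 -0.06] op 0.498 ff 50.0 q [ 0.11  0.7   0.32  2.13 -0.56  0.39  0.8 ]
xyz [ 0.0004 -0.0004  0.0565] rot [ 0.001  0.002 -0.002]
```

carry_out(plan=[{"rot":[0,0,0],"xyz":[0,0,0.008],"grip":200},{"rot":[0,0,0],"xyz":[0,0,0.016],"grip":200},{"rot":[0,0,0],"xyz":[0,0,0.024],"grip":200},{"rot":[0,0,0],"xyz":[0,0,0.032],"grip":200},{"rot":[0,0,0],"xyz":[0,0,0.04],"grip":200},{"rot":[0,0,0],"xyz":[0,0,0.047],"grip":200},{"rot":[0,0,0],"xyz":[0,0,0.053],"grip":200},{"rot":[0,0,0],"xyz":[0,0,0.056],"grip":200}])

```text
clock: 32.0
tool_pos: [0.4328, -0.1861, 0.0832]
eef_rot: [0.737, 0.676, 0.0, 0.001]
contact_force: [-0.1, -4.5, 10.4]
opening: 0.498
finger_force: 50.0
```

carry_out(plan=[{"rot":[0,0,0],"xyz":[0,0,0.001],"grip":200},{"rot":[0,0,0],"xyz":[0,0,0.001],"grip":200},{"rot":[0,0,0],"xyz":[0,0,0.001],"grip":200}])

```text
clock: 32.25
tool_pos: [0.4328, -0.1861, 0.0828]
eef_rot: [0.737, 0.676, 0.0, 0.001]
contact_force: [0.9, -4.7, 6.7]
opening: 0.495
finger_force: 50.0
```

Seated on the floor at the predicted height. I'll release, retreat and take the last look.

carry_out(plan=[{"rot":[0,0,0],"xyz":[0,0,0.001],"grip":200},{"rot":[0,0,0],"xyz":[0,0,0],"grip":60},{"rot":[0,0,0],"xyz":[0,0,0],"grip":60},{"rot":[0,0,0],"xyz":[0,0,0],"grip":60},{"rot":[0,0,0],"xyz":[0,0,-0.02],"grip":60},{"rot":[0,0,0],"xyz":[0,0,-0.05],"grip":60},{"rot":[0,0,0],"xyz":[0,0,-0.09],"grip":60},{"rot":[0,0,0],"xyz":[0,0,-0.13],"grip":60}])

```text
clock: 32.92
tool_pos: [0.4308, -0.1837, 0.2129]
eef_rot: [0.736, 0.677, -0.001, -0.003]
contact_force: [1.7, -0.4, -0.5]
opening: 0.768
finger_force: 0.0
```

carry_out(plan=[{"rot":[0,0,0],"xyz":[0,0,-0.04],"grip":60},{"rot":[0,0,0],"xyz":[0,0,-0.07],"grip":60},{"rot":[0,0,0],"xyz":[0,0,-0.07],"grip":60},{"rot":[0,0,0],"xyz":[0,0,-0.07],"grip":60},{"rot":[0,0,0],"xyz":[0,0,-0.07],"grip":60}])

```text
clock: 33.33
tool_pos: [0.4315, -0.184, 0.2816]
eef_rot: [0.736, 0.677, -0.0, -0.002]
contact_force: [0.4, -0.3, -0.8]
opening: 0.767
finger_force: 0.0
```

```bash
python3 -c "
from h import *
st(); s=snap('scene','sE.png')[:,:,::-1]; w=snap('wrist','wE.png')[:,:,::-1]
cv2.imwrite('pics/cE.png',np.hstack([cv2.resize(s[130:430,90:420],(495,450)),cv2.resize(w[100:325,230:380],(300,450))]))"
```

```text
t 33.33 p [ 0.4315 -0.184   0.2816] yaw -1.6532 tilt [-0.0024  0.0021] F [ 0.4 -0.3 -0.8] M [-0.12  0.11  0.  ] op 0.767 ff 0.0 q [-0.07  0.48  0.58  1.98 -0.37  0.78  0.64]
```

View pics/cE.png

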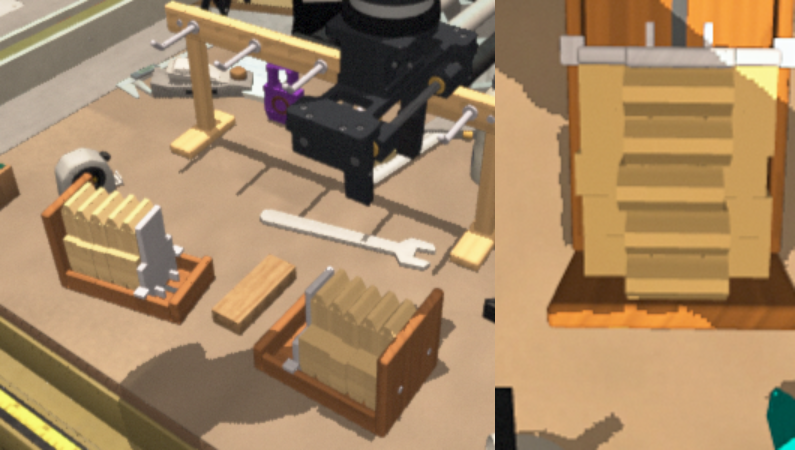

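Both racks hold five upright, seated templates, narrow at (105,240) and wide at (355,330). The pegs are empty.

```bash
python3 -c "
from plant import r
print(r.finish_job())"
```

```text
the job is handed in; nothing more can be done
None
```

I filed all four templates from the pegs, two wide and two narrow, into their own racks. Each stands upright on the rack floor between the original end templates. The purple and turquoise look-alikes were left alone, and I handed the job in at about 33 s of the 210 s.

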